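# Reverse the worn marking punches and lock them in their V-fixture

### The job

The double-ended punches in the marking fixture are worn out at the end that faces the front. Turn each punch end for end so that its unused pointed end faces the front, lying in a V station with its shank centred on the two V supports and rolled so that its flat faces straight up; when all are so and let go, slide the keeper with the black handle fully home over the flats, and then swing the lock lever at the left end fully over to the back. At the start the keeper stands half way and must be drawn back to free the punches. Leave the other things on the bench alone.

Things in the scene. Friction and masses are not known exactly. Their poses are not given: they have to be found in the camera images.
- fixture: fixed marking fixture: grey base plate 162 x 384 x 12 mm, three V stations side by side 140 mm apart; place and yaw vary. Origin on the bench below the middle station, 44 mm behind the base's front edge; x points to its back (the keeper side, away from the robot), y left, z up. Keeper rails and legs at y = +-181 mm
- station_middle (a point): middle of the middle V station, on the axis of a seated shank: 62 mm above the bench. Each station is a pair of 90-degree V supports, 12 mm thick along the fixture's x, 52 mm wide, 34 mm before and behind this point, so 56 mm of free gap between them; their tops are 61 mm above the bench. The shank lies along the fixture's x. Axes as the fixture's
- station_left (a point): the same point of the left station, 140 mm to the fixture's +y
- station_right (a point): the same point of the right station, 140 mm to the fixture's -y
- punch_a: double-ended steel punch, or absent. Round shank 26 mm thick, 100 mm long, 0.25 kg, with a 19 mm wide flat along it, 9 mm from the axis. One end: unused point, a slim cone 28.5 mm long. Other end: worn blunt stub 11 mm long. Origin: axis, mid-shank; x points to the unused point, z square out of the flat (up when the flat is up). Starts stub to the front, flat 45 to 60 degrees off up
- punch_b: a punch like punch_a
- punch_c: a punch like punch_a
- punch_a_tip (a point): the tip of punch_a's unused point, 78.5 mm from its origin along its x axis
- punch_b_tip (a point): the tip of punch_b's unused point, 78.5 mm from its origin along its x axis
- punch_c_tip (a point): the tip of punch_c's unused point, 78.5 mm from its origin along its x axis
- keeper (a joint): aluminium bridge 20 x 376 x 8 mm across all stations; slides along the fixture's x: 0 = home (26 to 46 mm behind the stations' middles), 0.070 = drawn fully back. Starts near half way; from 0.060 punches lift past it. Underside 73.5 mm above the bench, 2.5 mm over a flat that faces up; a flat 20 degrees off blocks it. Moves with about 2 N, stays where it is left
- keeper_grip (a point): in the keeper's black handle, an upright block 34 mm along the fixture's x, 18 mm wide along y, on a tongue before the bridge, between the middle and right stations: at the fixture's x = 6 mm with the keeper home (76 mm fully back), y = -70 mm; this point is 101.5 mm above the bench, 21 mm above the tongue's top, 10 mm below the handle's top
- lock (a joint): lock lever at the left end of the fixture: a rod that swings level, 28 mm above the bench, about an upright pivot, with an upright black peg 22 mm thick at its end. 0 = leaning 0.6 rad to the front of the fixture's +y (unlocked; starts within 0.15 of it), 1.2 = leaning 0.6 rad to the back (locked). Stays where left, moves with 1 N at the peg; the keeper moves freely with the lever either way
- lock_tip (a point): on the lever's peg, 42 mm above the bench; the peg stands from 22 to 54 mm above the bench, 60 mm from the pivot, which is at the fixture's x = 70 mm, y = +222 mm. At joint value v the peg is at x = 70 + 60 sin(v - 0.6), y = 222 + 60 cos(v - 0.6) mm. Beneath it is the bare bench
- cutters: bystander, red-handled cutters lying on the bench, 51 x 135 x 12 mm
- solder_spool: bystander, solder spool 60 mm wide, 40 mm high
- hex_keys: bystander, folding hex key set 26 x 90 x 21 mm
- loupe: bystander, black loupe 36 mm wide, 22 mm high

How it is judged (in metres and radians):
On the way, in this order (a step that is already met when the one before it is completed fails the run):
1. every punch lies released in a V station, unused point to the front, flat up, with the keeper still drawn back (x of punch_a in the frame of fixture between -0.012 and 0.012 m and (y of punch_a in the frame of fixture between -0.144 and -0.136 m or y of punch_a in the frame of fixture between -0.004 and 0.004 m or y of punch_a in the frame of fixture between 0.136 and 0.144 m) and z of punch_a in the frame of fixture between 0.058 and 0.066 m and x of each of punch_a_tip, punch_b_tip, punch_c_tip in the frame of fixture below -0.06 m and angle between the x axis of each of punch_a, punch_b, punch_c and the x axis of fixture, either way round below 0.1 rad and angle between each of punch_a, punch_b, punch_c's own z axis and vertical below 0.2 rad and linear speed of each of punch_a, punch_b, punch_c below 0.02 m/s and contact force between each of punch_a, punch_b, punch_c and the fingers below 0.1 N and x of punch_b in the frame of fixture between -0.012 and 0.012 m and (y of punch_b in the frame of fixture between -0.144 and -0.136 m or y of punch_b in the frame of fixture between -0.004 and 0.004 m or y of punch_b in the frame of fixture between 0.136 and 0.144 m) and z of punch_b in the frame of fixture between 0.058 and 0.066 m and x of punch_c in the frame of fixture between -0.012 and 0.012 m and (y of punch_c in the frame of fixture between -0.144 and -0.136 m or y of punch_c in the frame of fixture between -0.004 and 0.004 m or y of punch_c in the frame of fixture between 0.136 and 0.144 m) and z of punch_c in the frame of fixture between 0.058 and 0.066 m and value of joint keeper above 0.025 m), for 0.2 s.
2. the keeper is home, the lock lever not yet thrown (value of joint keeper below 0.006 m and value of joint lock below 0.5 rad), for 0.2 s.
At the end, for the whole second after the job is handed in: every punch present lies released and at rest in a V station: centred along it to 12 mm, within 4 mm of its axis sideways and in height, within 0.1 rad of its direction, unused point to the front, flat within 0.2 rad of straight up; keeper within 6 mm of home, lock lever past 1.0 rad (x of punch_a in the frame of fixture between -0.012 and 0.012 m and (y of punch_a in the frame of fixture between -0.144 and -0.136 m or y of punch_a in the frame of fixture between -0.004 and 0.004 m or y of punch_a in the frame of fixture between 0.136 and 0.144 m) and z of punch_a in the frame of fixture between 0.058 and 0.066 m and x of each of punch_a_tip, punch_b_tip, punch_c_tip in the frame of fixture below -0.06 m and angle between the x axis of each of punch_a, punch_b, punch_c and the x axis of fixture, either way round below 0.1 rad and angle between each of punch_a, punch_b, punch_c's own z axis and vertical below 0.2 rad and linear speed of each of punch_a, punch_b, punch_c below 0.02 m/s and contact force between each of punch_a, punch_b, punch_c and the fingers below 0.1 N and x of punch_b in the frame of fixture between -0.012 and 0.012 m and (y of punch_b in the frame of fixture between -0.144 and -0.136 m or y of punch_b in the frame of fixture between -0.004 and 0.004 m or y of punch_b in the frame of fixture between 0.136 and 0.144 m) and z of punch_b in the frame of fixture between 0.058 and 0.066 m and x of punch_c in the frame of fixture between -0.012 and 0.012 m and (y of punch_c in the frame of fixture between -0.144 and -0.136 m or y of punch_c in the frame of fixture between -0.004 and 0.004 m or y of punch_c in the frame of fixture between 0.136 and 0.144 m) and z of punch_c in the frame of fixture between 0.058 and 0.066 m and value of joint keeper below 0.006 m and value of joint lock above 1 rad); the robot touches nothing.
It fails at once if a bystander on the bench was shifted by more than 4 cm (distance of any of cutters, solder_spool, loupe, hex_keys from where it was at the start of the episode above 0.04 m).
Of punch_a, punch_b, punch_c only 2 to 3 are there at a start; the rules pass over those that are not, and their reading is None.
At some moment in a run one of punch_a, punch_b, punch_c may be knocked a few centimetres aside while the robot is not near it.
Once in a run the grip may slacken for a moment while it holds something.
It also fails if it takes over 210 s, if anything falls off the work surface, if the arm or the gripper's body presses on something with over 40 N, if the wrist force passes 120 N, or if a joint passes its speed limit or range.

### The arm

A 6-joint arm with a two-finger parallel gripper is mounted at the origin on a cart in front of the work surface, level with it; the furniture and walls round the work are solid. World frame = base frame: x ahead of the robot, y to its left, z up, the work surface at z = 0. Lengths are in m, angles in degrees, forces in N, time in s.
With the tool pointing down it reaches from about 0.3 to 0.875 m from the base axis. Payload 4.2 kg.
Tool frame: the origin (TCP) lies midway between the tips of the shut fingers; the grasp point (between the pads) lies 19 mm behind it (grasp_offset is the distance from the TCP to the grasp point, in m); z points along the fingers, y is the line along which they close (so a half turn about z gives the same grasp; the last joint's range is limited). The gripper opens to 85 mm and grips with 20 to 120 N. Pads are 22 mm wide; open, the fingers measure 114 mm over their backs; the gripper's body (76 mm by 85 mm) begins 54 mm behind the grasp point. The pads swing forward as they close: fully open they stand 13 mm farther back than shut.
Start: joints at [64.057, 18.312, 89.639, -0, 72.044, -1.146], TCP at [0.241, 0.522, 0.201] pointing down, gripper open.
Joint ranges: [-177.97, 177.97], [-48.28, 115.42], [12.27, 149.76], [-77.06, 257.06], [2.81, 150.46], [-146.56, 146.56]. Speed limits (degrees/s): [147.25, 147.25, 180, 180, 180, 180].

### API

Orientations are given as a 3x3 rotation matrix whose columns are the frame's x, y, z axes.
In Python, from bench import * gives the robot as it stands.
- The arm moves only by the shell command python3 -m creep 'ROWS' [FORCE]. ROWS is JSON, a list of rows, each a list of 7 numbers: the turn, a rotation vector about the tool's x, y, z in units of 8 degrees (1.0 is 8 degrees), then the shift along the tool's x, y, z in units of 50 mm (1.0 is 50 mm), then the opening, from 0 (shut) to 1 (fully open). In form: [[rx, ry, rz, tx, ty, tz, hand], ...]. A call has 1 to 10 rows; each row is the pose to reach, as a shift and turn from the pose commanded when the call began, along the tool's axes at that moment; what a row does not reach only later rows make up. A row lasts 1/10 s, in which the tool goes at most 50 mm and 8.59 degrees, less where a joint would pass 70% of its speed; a pose out of reach is approached as far as the arm can. A call with a gripper value outside its range is refused whole. The fingers move at their own pace and stop on an object; FORCE is the grip in N (left out, the last holds). Time passes only in rows, so rows that repeat a pose let the fingers close. It gives the time, the measured TCP pose, the force, the opening and the grip force at its end, in the units of the state.
- observe(): the state, without advancing time (a new reading comes with each control period).
- snapshot(name): name is "side" or "top" or "wrist"; returns (picture, depth): 400x640x3 uint8, red, green, blue; 400x640 float32, m along the optical axis (not along the pixel's ray), 0 where there is no reading.
- camera_info(name): a dict with "fx", "fy", "cx", "cy" (pixels), "origin" and "attitude" of the camera in the world. Camera axes: x right, y down, z forward; pixel columns grow to the right and rows downward; lengths in m; the calibration is good to about 2 mm. A picture is of the moment at which its call begins: read the wrist's pose just before it. camera_info takes no time and is no camera call; for the wrist camera it gives the pose at the moment of the call.
- job_done(): hands the job in; it is judged then, once.
The state is a dict: "time_s": time; "joint_pos": joint angles; "qd": joint speeds; "tau": joint torques, N m; "position": TCP position; "ee_rot": TCP orientation; "ft_force": force on the tool from outside, world axes, zero at the start; "moment": the same for the moment, N m; "finger_gap": opening from 0.0 (shut) to 1.0 (fully open); "gripper_force": force on a finger pad.
Only numpy, scipy, OpenCV 4.12 (cv2) and the standard library are available. Lean on these libraries where they do the work, as an engineer would, in place of code of your own. Each camera call takes 0.05 s, during which the arm holds its last target. There are 200 camera calls.

## Working session

There is one attempt and no reset: what is moved stays moved. The work goes in short steps, Python scripts to look and compute and a shell command to move; the robot and the scene stay as the last step left them, time stands still between calls to the robot, and variables do not carry over. Pictures are saved under pics/ and viewed, at most 14 in all, crops included, and the job is handed in when it is done.

```bash
mkdir -p pics; ls
cat > h.py <<'E'
from bench import *
import numpy as np, cv2, json
def cam(n):
    i=camera_info(n); return i,np.array(i["origin"]),np.array(i["attitude"])
def look(n,f):
    i=cam(n); p,d=snapshot(n); cv2.imwrite('pics/'+f+'.png',p[:,:,::-1]); np.savez('pics/'+f,p=p,d=d,o=i[1],a=i[2],k=[i[0][x] for x in("fx","fy","cx","cy")]); return f
def cloud(f):
    z=np.load('pics/'+f+'.npz'); d=z['d']; fx,fy,cx,cy=z['k']; v,u=np.mgrid[:d.shape[0],:d.shape[1]]
    P=np.stack([(u-cx)/fx*d,(v-cy)/fy*d,d],-1)@z['a'].T+z['o']; P[d==0]=np.nan; return P,z['p']
def ray(f,u,v,zz):
    z=np.load('pics/'+f+'.npz'); fx,fy,cx,cy=z['k']; r=z['a']@np.array([(u-cx)/fx,(v-cy)/fy,1]); return z['o']+r*(zz-z['o'][2])/r[2]
E
python3 - <<'E'
from h import *
print(observe())
for n in("top","side"):
    look(n,n+'0'); print(cam(n))
E
```

```text
pics
{'time_s': 0.0, 'joint_pos': array([ 6.40564433e+01,  1.83510247e+01,  8.97070190e+01,  5.68319385e-04,
        7.20438565e+01, -1.14593312e+00]), 'qd': array([ 0.01023606,  0.056456  , -0.0301754 , -0.07682585,  0.08303958,
        0.02536524]), 'tau': array([-1.00443773e-03, -4.15525496e+01, -2.34161800e+01,  1.00578762e-05,
        8.29551980e-03,  5.33225636e-05]), 'position': array([0.24092532, 0.52150178, 0.19998433]), 'ee_rot': array([[-9.07793572e-01,  4.19416515e-01, -7.86549152e-04],
       [ 4.19417250e-01,  9.07792171e-01, -1.59513650e-03],
       [ 4.49965732e-05, -1.77794694e-03, -9.99998418e-01]]), 'ft_force': array([-0.40017989,  0.26846829,  0.25016273]), 'moment': array([-0.00061158, -0.02458214,  0.02948547]), 'gripper_force': 0.0, 'finger_gap': 1.0010756641935168}
({'fx': 413.9538276161057, 'fy': 413.9538276161057, 'cx': 318.36165876469045, 'cy': 201.32294835472808, 'origin': array([ 0.47168113, -0.23338221,  1.35455271]), 'attitude': array([[-1.63054980e-02, -9.95951291e-01,  8.84033784e-02],
       [-9.99865962e-01,  1.63724443e-02,  3.21772282e-05],
       [-1.47942634e-03, -8.83910044e-02, -9.96084756e-01]])}, array([ 0.47168113, -0.23338221,  1.35455271]), array([[-1.63054980e-02, -9.95951291e-01,  8.84033784e-02],
       [-9.99865962e-01,  1.63724443e-02,  3.21772282e-05],
       [-1.47942634e-03, -8.83910044e-02, -9.96084756e-01]]))
({'fx': 452.9787280774409, 'fy': 452.9787280774409, 'cx': 323.89988857151343, 'cy': 203.00469642343222, 'origin': array([0.34393133, 0.7057274 , 0.79929176]), 'attitude': array([[-0.96287005, -0.17759184,  0.20332831],
       [-0.26895887,  0.56607181, -0.77924568],
       [ 0.02328925, -0.80499928, -0.59281849]])}, array([0.34393133, 0.7057274 , 0.79929176]), array([[-0.96287005, -0.17759184,  0.20332831],
       [-0.26895887,  0.56607181, -0.77924568],
       [ 0.02328925, -0.80499928, -0.59281849]]))
```

View pics/top0.png

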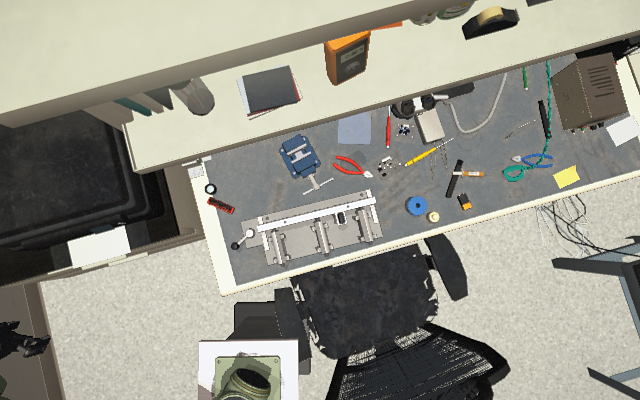

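View pics/side0.png

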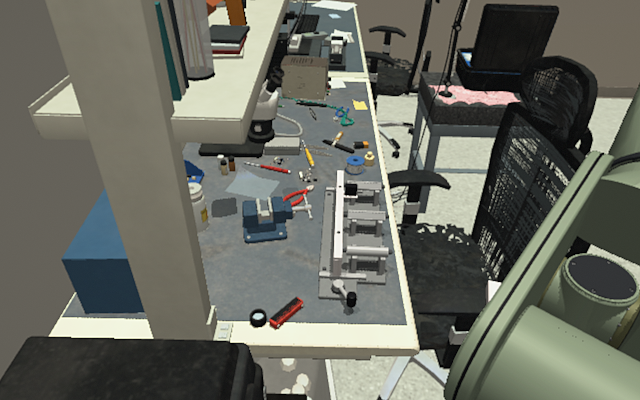

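Run:
```python
from h import *
p=cv2.imread('pics/top0.png')[180:275,190:420]; cv2.imwrite('pics/c0.png',cv2.resize(p,None,fx=3.4,fy=3.4,interpolation=cv2.INTER_CUBIC))
P,_=cloud('top0')
Q=P[180:275,190:420].reshape(-1,3)
m=(Q[:,2]>0.005)&(Q[:,2]<0.02); 
print(m.sum()); q=Q[m][:,:2].astype(np.float32); print(cv2.minAreaRect(q))
m=(Q[:,2]>0.074)&(Q[:,2]<0.09); q=Q[m][:,:2].astype(np.float32); print(m.sum(),cv2.minAreaRect(q)); print(np.histogram(Q[:,2],bins=np.arange(-.01,.13,.01)))
```

```text
5850
((0.5097247362136841, -0.1911664605140686), (0.7412731051445007, 0.30555808544158936), 89.0561294555664)
1055 ((0.5338811278343201, -0.22961768507957458), (0.21460884809494019, 0.3749251067638397), 13.318713188171387)
(array([3187, 8962, 3520,  311,  159,  107,  171,  561,  739,  603,    2,
         30,   38,    0]), array([-0.01,  0.  ,  0.01,  0.02,  0.03,  0.04,  0.05,  0.06,  0.07,
        0.08,  0.09,  0.1 ,  0.11,  0.12,  0.13]))
```

View pics/c0.png

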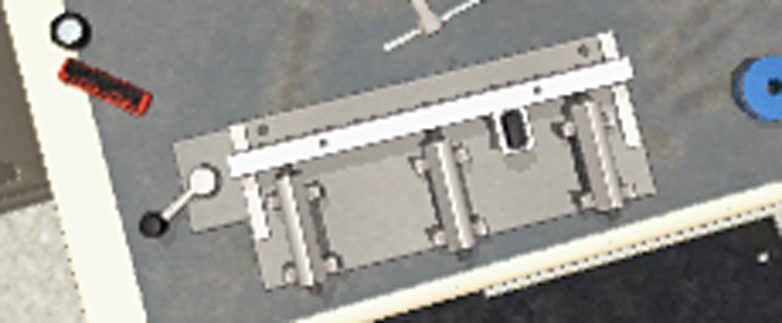

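Run:
```python
from h import *
f='top0'
r=lambda a,b,z: ray(f,a/3.4+190-.35,b/3.4+180-.35,z)
for n,a,b,z in [('brL',230,166,.0815),('brR',633,70,.0815),('baseFL',268,290,.012),('baseFR',655,192,.012),('baseBR',612,35,.012),('handle',515,128,.1115),('peg',153,225,.054),('pivot',203,182,.035)]: print(n,r(a,b,z).round(4))
P,p=cloud(f); P=P[180:275,190:420].reshape(-1,3);c=p[180:275,190:420].reshape(-1,3)
m=(c.min(1)>225)&(P[:,2]>.07)&(P[:,2]<.095); q=P[m]; print(m.sum(),q[:,2].mean(),cv2.minAreaRect(q[:,:2].astype(np.float32)))
```

```text
brL [ 0.5041 -0.0445  0.0815]
brR [ 0.5851 -0.4108  0.0815]
baseFL [ 0.3883 -0.0697  0.012 ]
baseFR [ 0.4746 -0.4381  0.012 ]
baseBR [ 0.6254 -0.4013  0.012 ]
handle [ 0.5327 -0.3009  0.1115]
peg [0.4518 0.0305 0.054 ]
pivot [ 0.4907 -0.0123  0.035 ]
798 0.08101744235326089 ((0.4913192093372345, -0.23838943243026733), (0.12949348986148834, 0.3730441629886627), 13.012493133544922)
```

```bash
cat >> h.py <<'E'
from scipy.spatial.transform import Rotation as Ro
TH=np.deg2rad(12.9); O=np.array([.4743,-.2441,0])
def Fr(): return Ro.from_euler('z',TH).as_matrix()
def W(x,y,z): return O+Fr()@np.array([x,y,z])
def F(p): return (np.asarray(p)-O)@Fr()
def R(yaw,tilt=0):
    # tool y at fixture angle yaw(deg) from fixture +y, z down; tilt deg about fixture x (+ : tool back leans to -y)
    y=np.deg2rad(yaw); B=np.array([[np.cos(y),-np.sin(y),0],[np.sin(y),np.cos(y),0],[0,0,1]])@np.diag([-1,1,-1.])
    return Fr()@Ro.from_euler('x',tilt,degrees=True).as_matrix()@B
def go(p,Rt):
    s=observe(); A=s['ee_rot']; t=A.T@(np.asarray(p)-s['position'])/.05; r=Ro.from_matrix(A.T@Rt).as_rotvec(degrees=True)/8
    print('rows:',r.round(3),t.round(3),'| t',round(s['time_s'],2),'pos F',F(s['position']).round(4),'gap',round(s['finger_gap'],3),'gf',round(s['gripper_force'],1),'j',s['joint_pos'].round(0))
E
python3 - <<'E'
from h import *
s=observe(); i,o,a=cam('wrist'); A=s['ee_rot']; print(i['fx'],A.T@(o-s['position']),A.T@a)
go(W(-.02,0,.35),R(0)); go(W(-.02,0,.35),R(180))
E
```

```text
288.70765874141654 [ 0.08337256 -0.00057832 -0.17368594] [[ 8.03029195e-04 -9.45055411e-01 -3.26909201e-01]
 [ 9.99999571e-01  9.10032565e-04 -1.74367529e-04]
 [ 4.62284996e-04 -3.26908921e-01  9.45055736e-01]]
rows: [-1.100e-02 -4.000e-03 -4.712e+00] [-10.343 -12.193  -2.98 ] | t 0.1 pos F [-0.0565  0.7984  0.2001] gap 0.999 gf 0.0 j [64. 18. 90.  0. 72. -1.]
rows: [-5.0000e-03  1.4000e-02  1.7788e+01] [-10.343 -12.193  -2.98 ] | t 0.1 pos F [-0.0565  0.7984  0.2001] gap 0.999 gf 0.0 j [64. 18. 90.  0. 72. -1.]
```

```bash
python3 -m creep '[[0,0,-4.71,-10.34,-12.19,-1,1],[0,0,-4.71,-10.34,-12.19,-1,1],[0,0,-4.71,-10.34,-12.19,-1,1],[0,0,-4.71,-10.34,-12.19,-1,1],[0,0,-4.71,-10.34,-12.19,-1,1],[0,0,-4.71,-10.34,-12.19,-1,1],[0,0,-4.71,-10.34,-12.19,-1,1],[0,0,-4.71,-10.34,-12.19,-1,1],[0,0,-4.71,-10.34,-12.19,-1,1],[0,0,-4.71,-10.34,-12.19,-1,1]]'
python3 - <<'E'
from h import *
go(W(-.02,0,.23),R(0))
E
```

```text
time_s: 1.1
position: [0.3729, 0.0454, 0.2318]
ee_rot: [[-0.975, -0.223, 0.0], [-0.223, 0.975, 0.0], [-0.0, 0.0, -1.0]]
ft_force: [1.1, 0.9, 0.3]
finger_gap: 1.002
gripper_force: 0.0
rows: [ 0.001  0.003 -0.   ] [-0.285 -6.096  0.035] | t 1.1 pos F [-0.0342  0.3048  0.2318] gap 1.002 gf 0.0 j [  5.  -1. 109.   0.  72. -98.]
```

```bash
python3 -m creep '[[0,0,0,-0.28,-6.1,0,1],[0,0,0,-0.28,-6.1,0,1],[0,0,0,-0.28,-6.1,0,1],[0,0,0,-0.28,-6.1,0,1],[0,0,0,-0.28,-6.1,0,1],[0,0,0,-0.28,-6.1,0,1],[0,0,0,-0.28,-6.1,0,1],[0,0,0,-0.28,-6.1,0,1],[0,0,0,-0.28,-6.1,0,1],[0,0,0,-0.28,-6.1,0,1]]'
python3 - <<'E'
from h import *
go(W(-.02,0,.23),R(0)); look('wrist','w1')
p=cv2.imread('pics/w1.png'); print(p.shape)
E
```

```text
time_s: 2.1
position: [0.4543, -0.2454, 0.2318]
ee_rot: [[-0.974, -0.224, -0.0], [-0.224, 0.974, 0.001], [0.0, 0.001, -1.0]]
ft_force: [0.6, -1.0, -0.2]
finger_gap: 1.001
gripper_force: 0.0
rows: [ 0.005 -0.     0.009] [ 0.005 -0.064  0.035] | t 2.1 pos F [-0.0197  0.0032  0.2318] gap 1.001 gf 0.0 j [ -30.   12.   94.    0.   74. -133.]
(400, 640, 3)
```

View pics/w1.png

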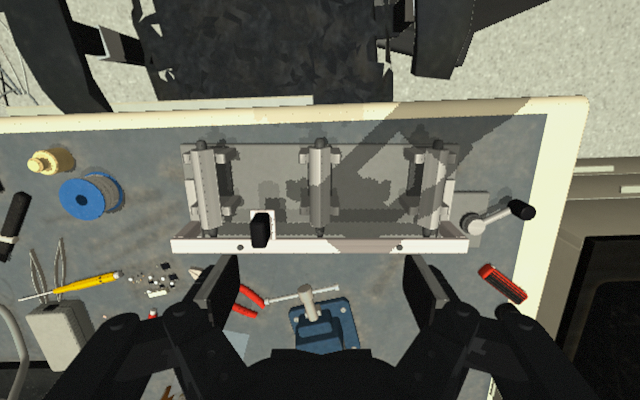

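Run:
```python
from h import *
P,p=cloud('w1'); q=F(P.reshape(-1,3)); 
m=(q[:,2]>.077)&(q[:,2]<.086)&(abs(q[:,1])<.22)&(q[:,0]>.03)&(q[:,0]<.11); r=cv2.minAreaRect(q[m][:,:2].astype(np.float32)); print('bridge',r, np.median(q[m],0))
m=(q[:,2]>.008)&(q[:,2]<.016)&(abs(q[:,1])<.18)&(q[:,0]<.03); print('base', np.median(q[m],0),q[m].min(0),q[m].max(0))
m=(abs(q[:,2])<.004)&(q[:,0]>.15)&(q[:,0]<.2)&(abs(q[:,1])<.05);print('bench',m.sum(),q[m][:,2].mean(),q[m][:,2].std())
for n,y0 in('L',.14),('M',0),('R',-.14):
    m=(abs(q[:,0])<.024)&(abs(q[:,1]-y0)<.03)&(q[:,2]>.045)&(q[:,2]<.09)
    a=q[m]; a=a[np.argsort(a[:,1])]; print(n,m.sum())
    for lo in np.arange(-.02,.02,.0025):
        k=(a[:,1]-y0>=lo)&(a[:,1]-y0<lo+.0025)
        if k.sum()>3: print(round(1e3*lo+1.25,1),k.sum(),(1e3*np.median(a[k][:,2])).round(1),(1e3*a[k][:,2].std()).round(1))
```

```text
bridge ((0.05709230527281761, 9.78708267211914e-05), (0.05428135767579079, 0.3753662705421448), 0.1368836909532547) [7.25408668e-02 4.89518069e-05 8.20220020e-02]
base [-0.00793162  0.01254827  0.01271423] [-0.04398827 -0.17998985  0.00803588] [0.02999578 0.17995421 0.01594687]
bench 1355 0.0026750733155692804 0.0006697974133384558
L 852
-13.8 14 61.2 0.8
-11.3 111 62.2 1.5
-8.8 120 65.7 1.6
-6.3 125 69.2 1.6
-3.8 119 73.1 1.5
-1.3 93 75.4 0.8
1.2 76 75.5 0.7
3.7 68 75.0 0.6
6.2 60 74.1 0.7
8.7 47 72.1 0.8
11.2 19 69.8 1.3
M 790
-13.8 4 65.2 0.8
-11.3 70 68.2 1.6
-8.8 75 71.6 0.9
-6.3 76 73.8 0.8
-3.8 76 74.8 0.7
-1.3 76 75.4 0.7
1.2 114 75.2 0.9
3.7 76 72.2 1.1
6.2 75 68.8 1.1
8.7 74 65.7 1.0
11.2 66 62.3 1.2
13.7 8 61.1 0.5
R 856
-11.3 16 69.8 0.7
-8.8 45 72.3 0.8
-6.3 60 74.1 0.6
-3.8 69 75.0 0.7
-1.3 76 75.5 0.6
1.2 109 74.6 1.1
3.7 108 72.1 1.2
6.2 114 69.4 1.3
8.7 114 66.4 1.3
11.2 113 63.6 1.6
13.7 32 62.0 1.1
```

```bash
python3 -m creep '[[0,0,0,-1.24,-1.4,0,0.7],[0,0,0,-1.24,-1.4,0,0.7],[0,0,0,-1.24,-1.4,0.8,0.7],[0,0,0,-1.24,-1.4,1.6,0.7],[0,0,0,-1.24,-1.4,2.2,0.7],[0,0,0,-1.24,-1.4,2.6,0.7],[0,0,0,-1.24,-1.4,2.86,0.7],[0,0,0,-1.24,-1.4,2.86,0.7],[0,0,0,-1.24,-1.4,2.86,0],[0,0,0,-1.24,-1.4,2.86,0]]' 40; python3 -m creep '[[0,0,0,0,0,0,0],[0,0,0,0,0,0,0],[0,0,0,0,0,0,0],[0,0,0,0,0,0,0],[0,0,0,0,0,0,0],[0,0,0,0,0,0,0]]'
python3 - <<'E'
from h import *
go(W(.0735,-.07,.088),R(0))
E
```

```text
time_s: 3.15
position: [0.5318, -0.3016, 0.0903]
ee_rot: [[-0.975, -0.223, 0.003], [-0.223, 0.975, -0.002], [-0.002, -0.002, -1.0]]
ft_force: [-0.3, 0.3, 0.0]
finger_gap: 0.367
gripper_force: 0.0
time_s: 3.75
position: [0.5307, -0.3013, 0.0886]
ee_rot: [[-0.975, -0.223, -0.0], [-0.223, 0.975, 0.0], [0.0, 0.0, -1.0]]
ft_force: [0.5, -0.8, -0.6]
finger_gap: 0.001
gripper_force: 0.0
rows: [ 0.001 -0.    -0.002] [-0.625 -0.033  0.012] | t 3.75 pos F [ 0.0422 -0.0684  0.0886] gap 0.001 gf 0.0 j [ -31.   26.   94.    0.   60. -134.]
```

Run:
```python
from h import *
P,p=cloud('w1'); q=F(P.reshape(-1,3)); m=(q[:,2]>.095)&(q[:,2]<.125)&(abs(q[:,0])<.1)&(abs(q[:,1]+.07)<.05); print(m.sum(),np.percentile(q[m],[2,50,98],axis=0).round(4))
look('top','t2'); look('wrist','w2')
P,p=cloud('t2'); q=F(P.reshape(-1,3)); m=(q[:,2]>.077)&(q[:,2]<.086)&(abs(q[:,1])<.2)&(q[:,0]>.03)&(q[:,0]<.11);print(np.median(q[m],0))
```

```text
538 [[ 0.0275 -0.0775  0.0962]
 [ 0.0404 -0.0679  0.1114]
 [ 0.0594 -0.0607  0.1133]]
[0.07351311 0.07979826 0.08167936]
```

View pics/w2.png

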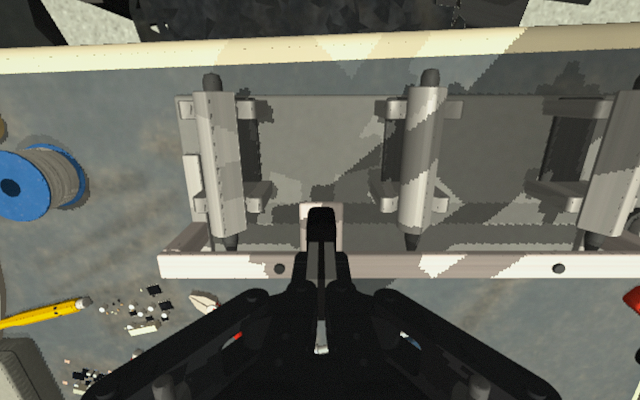

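Run:
```python
from h import *
P,p=cloud('w2'); q=F(P.reshape(-1,3)); m=(q[:,2]>.077)&(q[:,2]<.086)&(q[:,1]>-.19)&(q[:,1]<.0)&(abs(q[:,1]+.07)>.04)&(q[:,0]>.0)&(q[:,0]<.11); print('bridge',m.sum(),np.percentile(q[m],[2,50,98],axis=0).round(4))
Q=F(P)
for v in range(205,300,8): print(v,[tuple((1e3*Q[v,u]).round(0)) for u in (302,312,321,330,340)])
print(observe()['finger_gap'])
im=cv2.imread('pics/w2.png')[190:310,240:400]; cv2.imwrite('pics/c2.png',cv2.resize(im,None,fx=5,fy=5,interpolation=cv2.INTER_CUBIC))
```

```text
bridge 3936 [[ 0.0642 -0.1844  0.0776]
 [ 0.0723 -0.1332  0.082 ]
 [ 0.0834 -0.0021  0.0833]]
205 [(np.float64(26.0), np.float64(-82.0), np.float64(82.0)), (np.float64(27.0), np.float64(-75.0), np.float64(81.0)), (np.float64(27.0), np.float64(-69.0), np.float64(81.0)), (np.float64(27.0), np.float64(-63.0), np.float64(80.0)), (np.float64(27.0), np.float64(-57.0), np.float64(80.0))]
213 [(np.float64(32.0), np.float64(-82.0), np.float64(81.0)), (np.float64(27.0), np.float64(-75.0), np.float64(94.0)), (np.float64(28.0), np.float64(-69.0), np.float64(93.0)), (np.float64(28.0), np.float64(-64.0), np.float64(91.0)), (np.float64(33.0), np.float64(-56.0), np.float64(81.0))]
221 [(np.float64(38.0), np.float64(-82.0), np.float64(83.0)), (np.float64(28.0), np.float64(-75.0), np.float64(105.0)), (np.float64(28.0), np.float64(-69.0), np.float64(105.0)), (np.float64(28.0), np.float64(-64.0), np.float64(105.0)), (np.float64(38.0), np.float64(-56.0), np.float64(81.0))]
229 [(np.float64(44.0), np.float64(-82.0), np.float64(82.0)), (np.float64(30.0), np.float64(-75.0), np.float64(111.0)), (np.float64(3
[... 1837 characters left out ...]
64(-65.0), np.float64(155.0)), (np.float64(36.0), np.float64(-61.0), np.float64(149.0))]
285 [(np.float64(29.0), np.float64(-77.0), np.float64(164.0)), (np.float64(32.0), np.float64(-73.0), np.float64(161.0)), (np.float64(35.0), np.float64(-69.0), np.float64(157.0)), (np.float64(30.0), np.float64(-66.0), np.float64(163.0)), (np.float64(29.0), np.float64(-62.0), np.float64(164.0))]
293 [(np.float64(31.0), np.float64(-77.0), np.float64(167.0)), (np.float64(31.0), np.float64(-73.0), np.float64(168.0)), (np.float64(40.0), np.float64(-69.0), np.float64(156.0)), (np.float64(31.0), np.float64(-66.0), np.float64(168.0)), (np.float64(31.0), np.float64(-62.0), np.float64(167.0))]
0.0028139048229453814
```

View pics/c2.png

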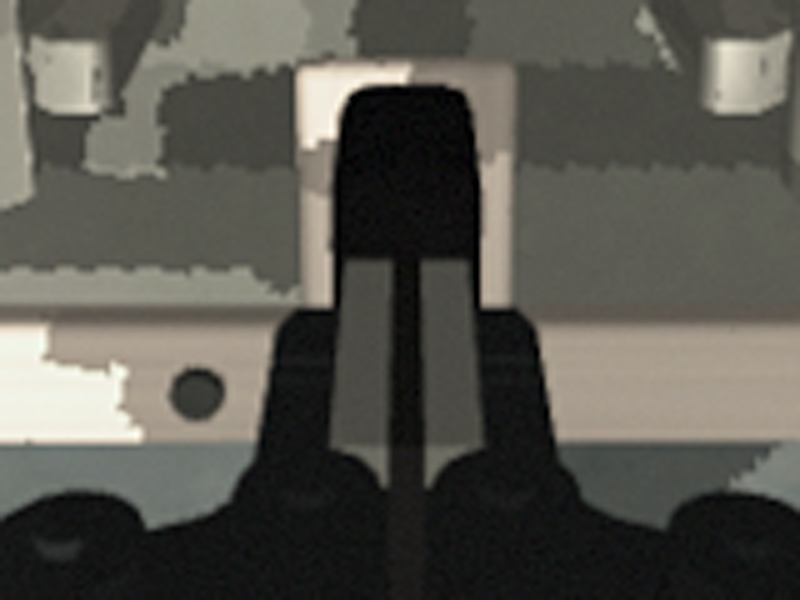

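```bash
python3 -m creep '[[0,0,0,0,0,-1,0],[0,0,0,0,0,-2,0],[0,0,0,0,0,-2,0],[0,0,0,0,0,-2,0],[0,0,0,0,0,-2,0],[0,0,0,0,0,-2,0]]'
python3 - <<'E'
from h import *
s=observe(); look('wrist','w3'); P,p=cloud('w3'); Q=(P-s['position'])@s['ee_rot']
for v in range(190,300,6): print(v,[tuple((1e3*Q[v,u]).round(0).astype(int)) for u in (312,321,330)])
im=cv2.imread('pics/w3.png')[150:330,200:440]; cv2.imwrite('pics/c3.png',cv2.resize(im,None,fx=3.3,fy=3.3,interpolation=cv2.INTER_CUBIC))
E
```

```text
time_s: 4.45
position: [0.5299, -0.3008, 0.1868]
ee_rot: [[-0.975, -0.223, -0.003], [-0.223, 0.975, 0.002], [0.003, 0.003, -1.0]]
ft_force: [0.2, 0.8, 0.0]
finger_gap: -0.001
gripper_force: 0.0
190 [(np.int64(5), np.int64(-9), np.int64(75)), (np.int64(5), np.int64(-1), np.int64(75)), (np.int64(-5), np.int64(8), np.int64(105))]
196 [(np.int64(-1), np.int64(-9), np.int64(75)), (np.int64(0), np.int64(-1), np.int64(73)), (np.int64(-12), np.int64(8), np.int64(106))]
202 [(np.int64(-7), np.int64(-9), np.int64(76)), (np.int64(-7), np.int64(-1), np.int64(75)), (np.int64(-18), np.int64(8), np.int64(106))]
208 [(np.int64(-13), np.int64(-9), np.int64(76)), (np.int64(-13), np.int64(-1), np.int64(75)), (np.int64(-25), np.int64(8), np.int64(106))]
214 [(np.int64(-31), np.int64(-10), np.int64(105)), (np.int64(-19), np.int64(-1), np.int64(75)), (np.int64(-31), np.int64(8), np.int64(104))]
220 [(np.int64(-38), np.int64(-10), np.int64(104)), (np.int64(-38), np.int64(-1), np.int64(105)), (np.int64(-38), np.int64(9), np.int64(105))]
226 [(np.int64(-81), np.int64(-13), np.int64(183)), (np.int64(-81), np.
[... 1048 characters left out ...]
4(-60))]
274 [(np.int64(11), np.int64(-5), np.int64(-65)), (np.int64(10), np.int64(-1), np.int64(-64)), (np.int64(11), np.int64(3), np.int64(-65))]
280 [(np.int64(10), np.int64(-5), np.int64(-68)), (np.int64(10), np.int64(-1), np.int64(-68)), (np.int64(10), np.int64(3), np.int64(-68))]
286 [(np.int64(12), np.int64(-5), np.int64(-75)), (np.int64(7), np.int64(-1), np.int64(-69)), (np.int64(12), np.int64(3), np.int64(-75))]
292 [(np.int64(12), np.int64(-5), np.int64(-79)), (np.int64(4), np.int64(-1), np.int64(-69)), (np.int64(11), np.int64(3), np.int64(-78))]
298 [(np.int64(12), np.int64(-4), np.int64(-82)), (np.int64(1), np.int64(-1), np.int64(-68)), (np.int64(11), np.int64(2), np.int64(-82))]
```

View pics/c3.png

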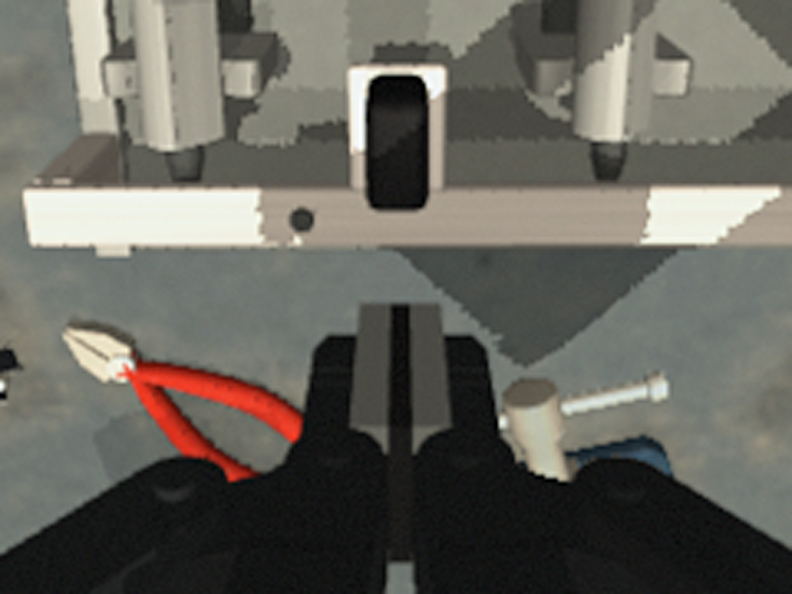

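```bash
python3 -m creep '[[0,0,0,0,0,0,0.6],[0,0,0,0,0,0,0.6],[0,0,0,0,0,0.5,0.6],[0,0,0,0,0,1,0.6],[0,0,0,0,0,1.5,0.6],[0,0,0,0,0,1.9,0.6],[0,0,0,0,0,2.2,0.6],[0,0,0,0,0,2.45,0.6],[0,0,0,0,0,2.65,0.6],[0,0,0,0,0,2.65,0.6]]' 40; python3 -m creep '[[0,0,0,0,0,0,0],[0,0,0,0,0,0,0],[0,0,0,0,0,0,0],[0,0,0,0,0,0,0],[0,0,0,0,0,0,0],[0,0,0,0,0,0,0]]'
python3 - <<'E'
from h import *
go(W(.0735,-.07,.088),R(0))
E
```

```text
time_s: 5.5
position: [0.5301, -0.3009, 0.0548]
ee_rot: [[-0.975, -0.223, -0.002], [-0.223, 0.975, 0.001], [0.002, 0.002, -1.0]]
ft_force: [0.4, 0.6, -0.1]
finger_gap: 0.602
gripper_force: 0.0
time_s: 6.1
position: [0.5313, -0.3013, 0.0572]
ee_rot: [[-0.975, -0.223, 0.001], [-0.223, 0.975, -0.0], [-0.001, -0.001, -1.0]]
ft_force: [-0.4, 1.4, 5.3]
finger_gap: 0.209
gripper_force: 41.3
rows: [-0.004  0.01  -0.003] [-0.616 -0.032 -0.615] | t 6.1 pos F [ 0.0428 -0.0684  0.0572] gap 0.209 gf 41.3 j [ -31.   28.   96.    0.   56. -134.]
```

```bash
python3 -m creep '[[0,0,0,-0.1,0,0,0],[0,0,0,-0.2,0,0,0],[0,0,0,-0.3,0,0,0],[0,0,0,-0.4,0,0,0],[0,0,0,-0.5,0,0,0],[0,0,0,-0.58,0,0,0],[0,0,0,-0.62,0,0,0],[0,0,0,-0.62,0,0,0],[0,0,0,-0.62,0,0,0]]'; python3 -m creep '[[0,0,0,0,0,0,0.6],[0,0,0,0,0,0,0.6],[0,0,0,0,0,0,0.6],[0,0,0,0,0,-0.8,0.6],[0,0,0,0,0,-1.6,0.6],[0,0,0,0,0,-2.4,0.6],[0,0,0,0,0,-3,0.6],[0,0,0,0,0,-3,0.6],[0,0,0,0,0,-3,0.6]]';python3 - <<'E'
from h import *
go(W(-.02,0,.23),R(0)); look('wrist','w4')
P,p=cloud('w4'); q=F(P.reshape(-1,3)); m=(q[:,2]>.077)&(q[:,2]<.086)&(abs(q[:,1])<.18)&(abs(q[:,1]+.07)>.03)&(q[:,0]>.07)&(q[:,0]<.14); print('bridge',m.sum(),np.percentile(q[m],[2,50,98],axis=0).round(4))
E
```

```text
time_s: 7.0
position: [0.5616, -0.2943, 0.0572]
ee_rot: [[-0.975, -0.223, 0.002], [-0.223, 0.975, -0.0], [-0.002, -0.001, -1.0]]
ft_force: [-0.0, 2.3, 5.7]
finger_gap: 0.205
gripper_force: 41.4
time_s: 7.9
position: [0.5609, -0.2945, 0.2064]
ee_rot: [[-0.975, -0.223, 0.001], [-0.223, 0.975, -0.0], [-0.001, -0.001, -1.0]]
ft_force: [-0.3, 0.4, 0.2]
finger_gap: 0.603
gripper_force: 0.0
rows: [-0.004  0.004 -0.003] [ 1.864  1.368 -0.475] | t 7.9 pos F [ 0.0732 -0.0685  0.2064] gap 0.603 gf 0.0 j [ -29.   23.   81.   -0.   76. -132.]
bridge 4828 [[ 0.0954 -0.174   0.0788]
 [ 0.1041  0.0289  0.0821]
 [ 0.1149  0.1732  0.0836]]
```

```bash
cat >> h.py <<'E'
D=.050
def G(x,y,z,Rt): return W(x,y,z)+Rt[:,2]*D
def punch(f,stations=(.14,0,-.14)):
    P,p=cloud(f); q=F(P.reshape(-1,3)); q=q[np.isfinite(q[:,0])]
    for y0 in stations:
        a=q[(abs(q[:,1]-y0)<.013)&(q[:,2]>.060)&(q[:,2]<.085)&(abs(q[:,0])<.09)]
        t=a[a[:,2]>.0715]
        if len(t)<50: print(y0,'none',len(t)); continue
        b=a[abs(a[:,0])<.045]; 
        c=[np.median(b[(b[:,0]>lo)&(b[:,0]<lo+.02)],0)for lo in(-.04,.02)]
        out=[]
        for sgn in(1,-1): # roll fit: best plane in section, 2-line
            s=b[abs(b[:,0])<.024]; best=None
            for ang in np.arange(-75,76,1.):
                n=np.array([-np.sin(np.deg2rad(ang)),np.cos(np.deg2rad(ang))]); d=(s[:,1]-y0)*n[0]+(s[:,2]-.0625)*n[1]
                k=(abs(d-.009)<.0007).sum()- (d>.0105).sum(); 
                if best is None or k>best[0]: best=(k,ang)
            out=best
        print(y0,'shank x',np.percentile(t[:,0],[1,99]).round(4),'roll(+ to -y)',out,'ymean ends',[w[1].round(4) for w in c])
E
python3 - <<'E'
from h import *
punch('w1');punch('w4')
for t,y in((27.7,.14),(-26.5,0),(-24.3,-.14)):
    r=R(0,t); go(G(0,y,.14,r),r)
E
```

```text
0.14 shank x [-0.0453  0.0831] roll(+ to -y) (np.int64(402), np.float64(55.0)) ymean ends [np.float64(0.1363), np.float64(0.1364)]
0 shank x [-0.0467  0.0833] roll(+ to -y) (np.int64(340), np.float64(-52.0)) ymean ends [np.float64(0.0), np.float64(0.0)]
-0.14 shank x [-0.044   0.0835] roll(+ to -y) (np.int64(399), np.float64(-49.0)) ymean ends [np.float64(-0.1366), np.float64(-0.1364)]
0.14 shank x [-0.0452  0.0519] roll(+ to -y) (np.int64(605), np.float64(55.0)) ymean ends [np.float64(0.1352), np.float64(0.1354)]
0 shank x [-0.0466  0.0505] roll(+ to -y) (np.int64(396), np.float64(-52.0)) ymean ends [np.float64(-0.0031), np.float64(-0.0031)]
-0.14 shank x [-0.0439  0.0531] roll(+ to -y) (np.int64(578), np.float64(-48.0)) ymean ends [np.float64(-0.1379), np.float64(-0.1379)]
rows: [-3.453 -0.01  -0.005] [1.452 4.621 2.194] | t 7.95 pos F [ 0.0727 -0.068   0.205 ] gap 0.598 gf 0.0 j [ -29.   24.   81.   -0.   76. -132.]
rows: [ 3.322 -0.011 -0.   ] [1.451 0.91  2.199] | t 7.95 pos F [ 0.0727 -0.068   0.205 ] gap 0.598 gf 0.0 j [ -29.   24.   81.   -0.   76. -132.]
rows: [ 3.047 -0.011 -0.   ] [ 1.45  -1.855  2.212] | t 7.95 pos F [ 0.0727 -0.068   0.205 ] gap 0.598 gf 0.0 j [ -29.   24.   81.   -0.   76. -132.]
```

Run:
```python
from h import *
r=R(0,-26); go(G(.002,0,.062,r)-r[:,2]*.09,r)
```

```text
rows: [ 3.259 -0.011 -0.   ] [1.411 1.707 2.146] | t 7.95 pos F [ 0.0727 -0.068   0.205 ] gap 0.598 gf 0.0 j [ -29.   24.   81.   -0.   76. -132.]
```

```bash
python3 -m creep '[[0,0,0,1,1,0,0.6],[0,0,0,1.41,1.7,0,0.6],[1,0,0,1.41,1.7,0.5,0.6],[2,0,0,1.41,1.7,1.2,0.6],[3.25,0,0,1.41,1.7,2.1,0.6],[3.25,0,0,1.41,1.7,2.1,0.6],[3.25,0,0,1.41,1.7,2.1,0.6],[3.25,0,0,1.41,1.7,2.1,0.6]]' 90
python3 - <<'E'
from h import *
r=R(0,-26); go(G(.002,0,.062,r),r)
look('wrist','w5'); print(observe()['joint_pos'].round(1))
E
```

```text
time_s: 8.75
position: [0.4731, -0.2269, 0.1005]
ee_rot: [[-0.975, -0.203, 0.096], [-0.224, 0.877, -0.426], [0.002, -0.437, -0.9]]
ft_force: [0.9, 0.1, 0.8]
finger_gap: 0.599
gripper_force: 0.0
rows: [ 0.014 -0.012  0.013] [0.01  0.028 1.841] | t 8.75 pos F [0.0027 0.017  0.1005] gap 0.599 gf 0.0 j [-12.  15. 117. -36.  43. -89.]
[-11.6  15.  116.9 -36.   42.7 -88.8]
```

View pics/w5.png

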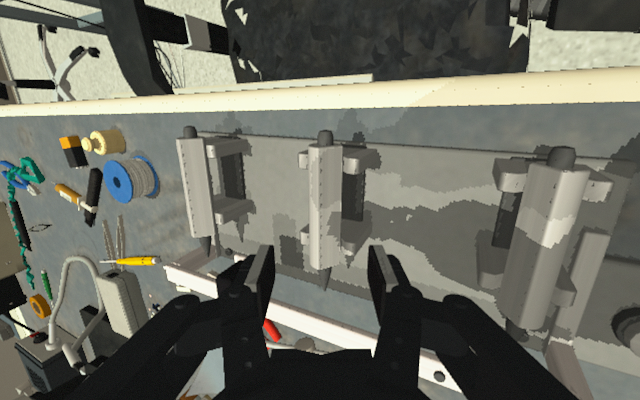

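```bash
python3 -m creep '[[0,0,0,0,0,0.5,0.6],[0,0,0,0,0,1,0.6],[0,0,0,0,0,1.4,0.6],[0,0,0,0,0,1.65,0.6],[0,0,0,0,0.02,1.84,0.6],[0,0,0,0,0.02,1.84,0.6],[0,0,0,0,0.02,1.84,0.6]]'
python3 - <<'E'
from h import *
r=R(0,-26); go(G(.002,0,.062,r),r); look('wrist','w6')
im=cv2.imread('pics/w6.png')[150:330,200:440]; cv2.imwrite('pics/c6.png',cv2.resize(im,None,fx=3.3,fy=3.3,interpolation=cv2.INTER_CUBIC))
E
```

```text
time_s: 9.5
position: [0.4826, -0.266, 0.0186]
ee_rot: [[-0.975, -0.2, 0.099], [-0.223, 0.876, -0.428], [-0.001, -0.439, -0.899]]
ft_force: [0.2, 0.8, 0.4]
finger_gap: 0.603
gripper_force: 0.0
rows: [-0.003  0.004 -0.007] [0.023 0.036 0.017] | t 9.5 pos F [ 0.0032 -0.0232  0.0186] gap 0.603 gf 0.0 j [-16.  24. 120. -47.  32. -79.]
```

View pics/c6.png

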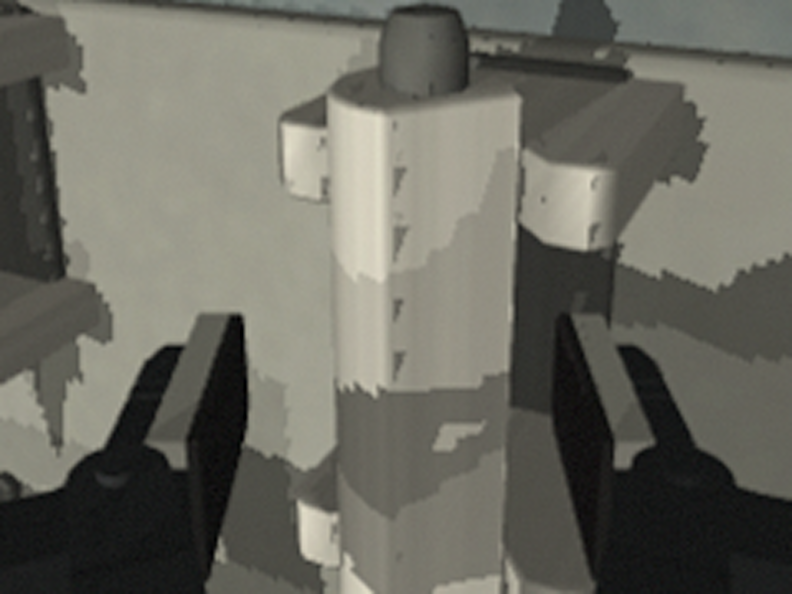

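```bash
python3 -m creep '[[0,0,0,0.02,0.05,0.02,0.6],[0,0,0,0.02,0.05,0.02,0.3],[0,0,0,0.02,0.05,0.02,0],[0,0,0,0.02,0.05,0.02,0],[0,0,0,0.02,0.05,0.02,0],[0,0,0,0.02,0.05,0.02,0],[0,0,0,0.02,0.05,0.02,0],[0,0,0,0.02,0.05,0.02,0]]' 90
python3 - <<'E'
from h import *
r=R(0,-26); go(G(.002,0,.062,r),r); look('wrist','w7')
im=cv2.imread('pics/w7.png')[150:330,200:440]; cv2.imwrite('pics/c7.png',cv2.resize(im,None,fx=3.3,fy=3.3,interpolation=cv2.INTER_CUBIC))
punch('w7',(0,))
E
```

```text
time_s: 10.35
position: [0.4808, -0.2638, 0.0166]
ee_rot: [[-0.975, -0.2, 0.098], [-0.223, 0.876, -0.427], [-0.001, -0.439, -0.899]]
ft_force: [-1.7, 5.1, 6.2]
finger_gap: 0.281
gripper_force: 88.1
rows: [-0.002  0.004 -0.003] [-0.001 -0.026  0.002] | t 10.35 pos F [ 0.002  -0.0207  0.0166] gap 0.281 gf 88.1 j [-16.  24. 121. -47.  32. -79.]
0 shank x [-0.0479  0.0383] roll(+ to -y) (np.int64(2580), np.float64(-54.0)) ymean ends [np.float64(0.0045), np.float64(0.0047)]
```

View pics/c7.png

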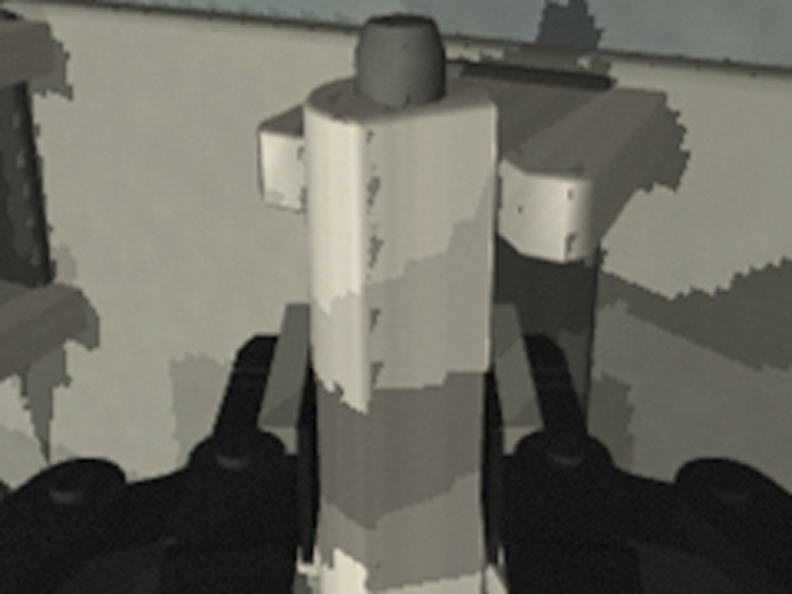

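```bash
python3 -m creep '[[0,0,0,0,-0.09,-0.18,0],[0,0,0,0,-0.26,-0.54,0],[0,0,0,0,-0.53,-1.08,0],[0,0,0,0,-0.79,-1.62,0],[0,0,0,0,-0.97,-1.98,0],[0,0,0,0,-0.97,-1.98,0],[0,0,0,0,-0.97,-1.98,0],[0,0,0,0,-0.97,-1.98,0]]' 90
python3 - <<'E'
from h import *
r=R(0,-26); go(G(.002,0,.062,r),r); look('wrist','w8')
im=cv2.imread('pics/w8.png')[120:360,160:480]; cv2.imwrite('pics/c8.png',cv2.resize(im,None,fx=2.5,fy=2.5,interpolation=cv2.INTER_CUBIC))
E
```

```text
time_s: 11.2
position: [0.4795, -0.2639, 0.1244]
ee_rot: [[-0.975, -0.202, 0.095], [-0.223, 0.877, -0.426], [0.003, -0.437, -0.9]]
ft_force: [-0.1, -0.3, -2.1]
finger_gap: 0.277
gripper_force: 88.8
rows: [ 0.014 -0.021  0.006] [-0.034  0.911  1.944] | t 11.2 pos F [ 0.0006 -0.0205  0.1244] gap 0.277 gf 88.8 j [-16.  14. 113. -33.  44. -96.]
```

View pics/c8.png

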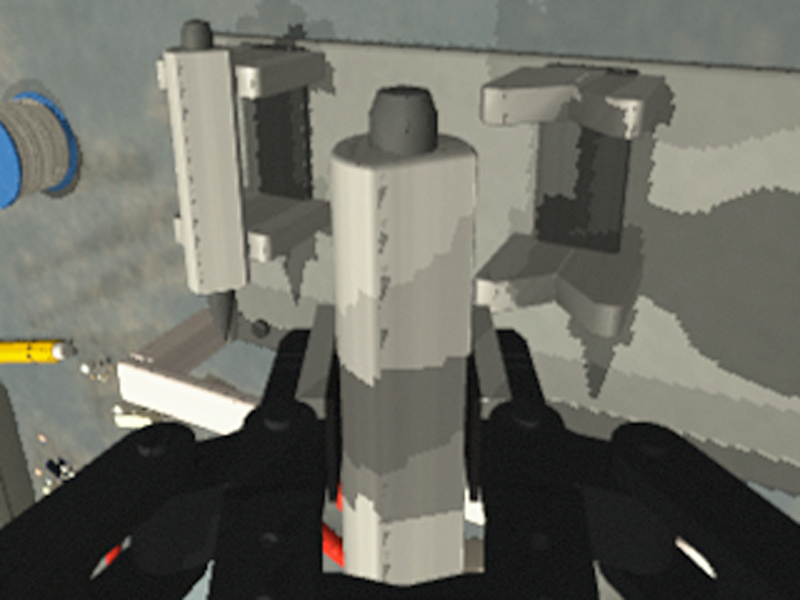

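```bash
cat >> h.py <<'E'
def held(f,s):
    P,p=cloud(f); Q=(P-s['position'])@s['ee_rot']; q=Q.reshape(-1,3); q=q[np.isfinite(q[:,0])]
    a=q[(abs(q[:,1])<.016)&(q[:,0]>.013)&(q[:,0]<.055)&(q[:,2]>-.08)&(q[:,2]<-.03)]
    rng=np.random.default_rng(0); best=(0,)
    for _ in range(1500):
        t=a[rng.choice(len(a),3,False)]; n=np.cross(t[1]-t[0],t[2]-t[0]); l=np.linalg.norm(n)
        if l<1e-5: continue
        n/=l; k=abs((a-t[0])@n)<.0008; n=n if n[2]<0 else -n
        if k.sum()>best[0] and n[2]<-.6: best=(k.sum(),k)
    w=a[best[1]]; c=w.mean(0); n=np.linalg.svd(w-c,full_matrices=False)[2][2]; n=-n if n[2]>0 else n
    nw=s['ee_rot']@n; ax=np.cross(n,[0,1,0]); ax/=np.linalg.norm(ax); aw=Fr().T@s['ee_rot']@ax; nf=Fr().T@nw
    o=c-n*.009; o=o-ax*(o@ax)/1  # point on axis nearest tool origin approx
    o=c-n*.009; o=o-ax*(o[0]/ax[0])
    print('held',len(a),len(w),'n tool',n.round(3),'axis tool',ax.round(3),'axisz at x=0:',o.round(4),'| flat normal F',nf.round(3),'axis F',aw.round(3));
E
python3 - <<'E'
from h import *
s=observe(); held('w8',s)
P,p=cloud('w8'); Q=((P-s['position'])@s['ee_rot'])
for v in range(170,215,4): print(v,[tuple((1e3*Q[v,u]).round(0).astype(int)) for u in (305,315,325,335)])
E
```

```text
held 5047 2831 n tool [-0.002  0.443 -0.896] axis tool [ 1.     0.    -0.002] axisz at x=0: [ 0.     -0.002  -0.0508] | flat normal F [0.004 0.79  0.613] axis F [-1.     0.002  0.005]
170 [(np.int64(9), np.int64(-18), np.int64(132)), (np.int64(55), np.int64(-4), np.int64(-55)), (np.int64(56), np.int64(1), np.int64(-57)), (np.int64(13), np.int64(13), np.int64(116))]
174 [(np.int64(50), np.int64(-9), np.int64(-42)), (np.int64(54), np.int64(-4), np.int64(-55)), (np.int64(54), np.int64(1), np.int64(-56)), (np.int64(50), np.int64(5), np.int64(-42))]
178 [(np.int64(50), np.int64(-8), np.int64(-49)), (np.int64(52), np.int64(-4), np.int64(-56)), (np.int64(52), np.int64(1), np.int64(-57)), (np.int64(50), np.int64(5), np.int64(-49))]
182 [(np.int64(50), np.int64(-8), np.int64(-57)), (np.int64(50), np.int64(-4), np.int64(-56)), (np.int64(50), np.int64(1), np.int64(-56)), (np.int64(50), np.int64(5), np.int64(-55))]
186 [(np.int64(50), np.int64(-8), np.int64(-60)), (np.int64(50), np.int64(-4), np.int64(-60)), (np.int64(50), np.int64(1), np.int64(-60)), (np.int64(49), np.int64(5), np.int64(-57))]

[... 580 characters left out ...]
), np.int64(-62)), (np.int64(43), np.int64(-4), np.int64(-61)), (np.int64(42), np.int64(1), np.int64(-59)), (np.int64(42), np.int64(5), np.int64(-58))]
206 [(np.int64(41), np.int64(-8), np.int64(-61)), (np.int64(42), np.int64(-4), np.int64(-63)), (np.int64(41), np.int64(1), np.int64(-60)), (np.int64(40), np.int64(5), np.int64(-56))]
210 [(np.int64(40), np.int64(-8), np.int64(-62)), (np.int64(40), np.int64(-4), np.int64(-63)), (np.int64(39), np.int64(1), np.int64(-59)), (np.int64(38), np.int64(5), np.int64(-58))]
214 [(np.int64(38), np.int64(-8), np.int64(-62)), (np.int64(38), np.int64(-4), np.int64(-63)), (np.int64(37), np.int64(1), np.int64(-60)), (np.int64(36), np.int64(5), np.int64(-56))]
```

```bash
python3 -m creep '[[0,0,1,0,0,0,0],[0,0,2,0,0,0,0],[0,0,3,0,0,0,0],[0,0,4,0,0,0,0],[0,0,5,0,0,0,0],[0,0,6,0,0,0,0],[0,0,7,0,0,0,0],[0,0,8,0,0,0,0],[0,0,9,0,0,0,0],[0,0,10,0,0,0,0]]';python3 -m creep '[[0,0,1,0,0,0,0],[0,0,2,0,0,0,0],[0,0,3,0,0,0,0],[0,0,4,0,0,0,0],[0,0,5,0,0,0,0],[0,0,6,0,0,0,0],[0,0,7,0,0,0,0],[0,0,8,0,0,0,0],[0,0,9,0,0,0,0],[0,0,10,0,0,0,0]]';python3 -m creep '[[0,0,1,0,0,0,0],[0,0,2,0,0,0,0],[0,0,2.5,0,0,0,0],[0,0,2.5,0,0,0,0],[0,0,2.5,0,0,0,0]]'
python3 - <<'E'
from h import *
r=R(180,-26); s=observe(); look('wrist','w9'); held('w9',s); go(G(0,0,.064,r),r)
P,p=cloud('w9'); Q=((P-s['position'])@s['ee_rot'])
print([tuple((1e3*Q[v,320]).round(0).astype(int)) for v in range(140,220,5)])
E
```

```text
time_s: 12.25
position: [0.48, -0.2641, 0.1247]
ee_rot: [[-0.363, 0.927, 0.095], [0.827, 0.367, -0.426], [-0.43, -0.076, -0.899]]
ft_force: [0.5, 0.1, -2.4]
finger_gap: 0.275
gripper_force: 88.8
time_s: 13.25
position: [0.48, -0.2641, 0.1247]
ee_rot: [[0.85, 0.518, 0.095], [0.505, -0.75, -0.426], [-0.149, 0.411, -0.899]]
ft_force: [-0.7, 0.1, -1.7]
finger_gap: 0.279
gripper_force: 88.9
time_s: 13.75
position: [0.4803, -0.2642, 0.1253]
ee_rot: [[0.975, 0.203, 0.096], [0.224, -0.876, -0.427], [-0.002, 0.437, -0.899]]
ft_force: [0.2, -0.5, -2.9]
finger_gap: 0.28
gripper_force: 88.9
held 5082 2907 n tool [-0.001  0.441 -0.898] axis tool [ 1.     0.    -0.001] axisz at x=0: [ 0.      0.0004 -0.0507] | flat normal F [ 0.001 -0.004  1.   ] axis F [ 1.     0.002 -0.001]
rows: [-0.006  0.009  0.011] [-0.026 -0.914  1.922] | t 13.8 pos F [ 0.0015 -0.021   0.1255] gap 0.277 gf 88.9 j [-16.  14. 113. -33.  44.  84.]
[(np.int64(43), np.int64(0), np.int64(125)), (np.int64(38), np.int64(0), np.int64(125)), (np.int64(33), np.int64(0), np.int64(126)), (np.int64(62), np.int64(1), np.int64(-51)), (np.int64(60), np.int64(1), np.int64(-54)), (np.int64(58), np.int64(1), np.int64(-55)), (np.int64(56), np.int64(1), np.int64(-57)), (np.int64(54), np.int64(1), np.int64(-56)), (np.int64(52), np.int64(1), np.int64(-56)), (np.int64(51), np.int64(1), np.int64(-60)), (np.int64(49), np.int64(1), np.int64(-61)), (np.int64(47), np.int64(1), np.int64(-61)), (np.int64(45), np.int64(1), np.int64(-62)), (np.int64(42), np.int64(1), np.int64(-60)), (np.int64(40), np.int64(1), np.int64(-60)), (np.int64(37), np.int64(1), np.int64(-59))]
```

```bash
python3 -m creep '[[0,0,0,-0.03,-0.3,0.63,0],[0,0,0,-0.03,-0.6,1.26,0],[0,0,0,-0.03,-0.8,1.68,0],[0,0,0,-0.03,-0.87,1.82,0],[0,0,0,-0.03,-0.9,1.89,0],[0,0,0,-0.03,-0.93,1.94,0],[0,0,0,-0.03,-0.93,1.94,0],[0,0,0,-0.03,-0.93,1.94,0]]'
python3 - <<'E'
from h import *
r=R(180,-26); s=observe(); print(s['ft_force'].round(1)); look('wrist','w10'); held('w10',s); go(G(0,0,.062,r),r)
E
```

```text
time_s: 14.6
position: [0.4802, -0.2656, 0.0197]
ee_rot: [[0.975, 0.2, 0.1], [0.223, -0.876, -0.428], [0.002, 0.439, -0.898]]
ft_force: [0.6, -0.1, -2.1]
finger_gap: 0.279
gripper_force: 89.2
[ 0.6 -0.1 -2.1]
held 5367 2847 n tool [ 0.     0.444 -0.896] axis tool [ 1. -0.  0.] axisz at x=0: [ 0.      0.0005 -0.0508] | flat normal F [-0.002 -0.005  1.   ] axis F [ 1.    -0.     0.002]
rows: [ 0.007 -0.01  -0.007] [-0.018 -0.028  0.044] | t 14.65 pos F [ 0.0009 -0.0222  0.0197] gap 0.275 gf 89.2 j [-16.  23. 120. -47.  32. 101.]
```

```bash
python3 -m creep '[[0,0,0,-0.02,-0.02,0.04,0],[0,0,0,-0.02,-0.02,0.04,0],[0,0,0,-0.02,-0.02,0.04,0.3],[0,0,0,-0.02,-0.02,0.04,0.4],[0,0,0,-0.02,-0.02,0.04,0.6],[0,0,0,-0.02,-0.02,0.04,0.6],[0,0,0,-0.02,-0.02,-0.4,0.6],[0,0,0,-0.02,-0.02,-1.2,0.6],[0,0,0,-0.02,-0.02,-2,0.6],[0,0,0,-0.02,-0.02,-2,0.6]]'
python3 - <<'E'
from h import *
look('wrist','w11'); punch('w11'); s=observe(); print(s['joint_pos'].round(0))
r=R(180,27.5); go(G(.0035,.14,.062,r)-r[:,2]*.1,r)
r=R(180,-24.2); go(G(.0045,-.14,.062,r)-r[:,2]*.1,r)
E
```

```text
time_s: 15.65
position: [0.4712, -0.2214, 0.1125]
ee_rot: [[0.974, 0.198, 0.106], [0.225, -0.875, -0.429], [0.008, 0.441, -0.897]]
ft_force: [-0.0, -0.1, 0.7]
finger_gap: 0.6
gripper_force: 0.0
0.14 shank x [-0.0446  0.0528] roll(+ to -y) (np.int64(1122), np.float64(54.0)) ymean ends [np.float64(0.1389), np.float64(0.1391)]
0 shank x [-0.0467  0.0498] roll(+ to -y) (np.int64(967), np.float64(-8.0)) ymean ends [np.float64(0.0032), np.float64(0.0032)]
-0.14 shank x [-0.0441  0.0534] roll(+ to -y) (np.int64(358), np.float64(-50.0)) ymean ends [np.float64(-0.1341), np.float64(-0.134)]
[-11.  14. 117. -36.  44.  91.]
rows: [ 6.702 -0.034  0.007] [ 0.057 -1.724 -0.757] | t 15.7 pos F [0.0007 0.0229 0.1103] gap 0.603 gf 0.0 j [-11.  14. 117. -36.  44.  91.]
rows: [ 0.239 -0.033 -0.008] [0.072 2.533 1.302] | t 15.7 pos F [0.0007 0.0229 0.1103] gap 0.603 gf 0.0 j [-11.  14. 117. -36.  44.  91.]
```

View pics/w11.png

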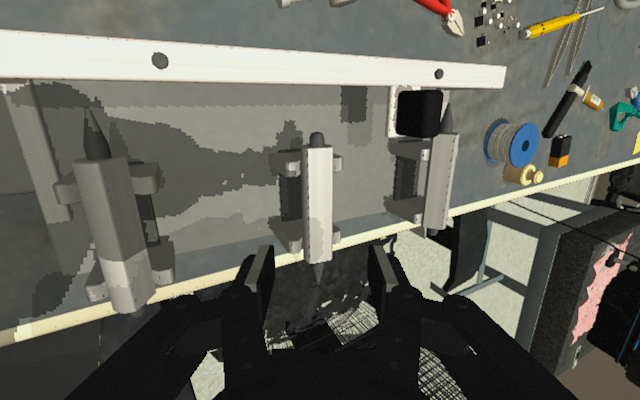

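```bash
cat >> h.py <<'E'
def flat(f,stations=(.14,0,-.14)):
    P,p=cloud(f); q=F(P.reshape(-1,3)); q=q[np.isfinite(q[:,0])]; rng=np.random.default_rng(0)
    for y0 in stations:
        a=q[(abs(q[:,1]-y0)<.018)&(q[:,2]>.060)&(q[:,2]<.085)&(abs(q[:,0])<.045)]
        if len(a)<60: print(y0,'none'); continue
        best=(0,)
        for _ in range(1500):
            t=a[rng.choice(len(a),3,False)]; n=np.cross(t[1]-t[0],t[2]-t[0]); l=np.linalg.norm(n)
            if l<1e-5: continue
            n/=l; n=n if n[2]>0 else -n; k=abs((a-t[0])@n)<.0007
            if k.sum()>best[0] and abs(n[0])<.15 and n[2]>.3: best=(k.sum(),k)
        w=a[best[1]]; c=w.mean(0); n=np.linalg.svd(w-c,full_matrices=False)[2][2]; n=-n if n[2]<0 else n
        o=c-.009*n; print(y0,len(a),len(w),'roll',np.rad2deg(np.arctan2(-n[1],n[2])).round(1),'pitch',n[0].round(3),'axis y,z',o[1:].round(4),'flat width',np.ptp(np.percentile(w[:,1],[2,98])).round(4))
E
python3 - <<'E'
from h import *
flat('w11'); flat('w4')
E
```

```text
0.14 6920 2916 roll 54.6 pitch 0.002 axis y,z [0.1415 0.0636] flat width 0.0113
0 3249 1827 roll -7.2 pitch 0.002 axis y,z [0.0011 0.0624] flat width 0.0193
-0.14 2065 1205 roll -48.1 pitch 0.002 axis y,z [-0.1393  0.0626] flat width 0.0133
0.14 2682 1223 roll 54.8 pitch 0.003 axis y,z [0.1406 0.0633] flat width 0.0117
0 2334 745 roll -52.8 pitch -0.002 axis y,z [-0.0007  0.0636] flat width 0.012
-0.14 2438 1077 roll -48.3 pitch -0.001 axis y,z [-0.1406  0.0631] flat width 0.0131
```

```bash
python3 -m creep '[[0,0,0,0,0.53,-1.08,0.6],[1,0,0,0,0,-1.5,0.6],[2,0,0,0.06,-0.5,-1.5,0.6],[3,0,0,0.06,-1,-1.5,0.6],[4,0,0,0.06,-1.4,-1.3,0.6],[5,0,0,0.06,-1.72,-1.1,0.6],[6,0,0,0.06,-1.72,-0.9,0.6],[6.7,0,0,0.06,-1.72,-0.76,0.6],[6.7,0,0,0.06,-1.72,-0.76,0.6],[6.7,0,0,0.06,-1.72,-0.76,0.6]]';python3 - <<'E'
from h import *
s=observe(); print(s['joint_pos'].round(0))
r=R(180,27.5); go(G(.0035,.14,.062,r)-r[:,2]*.1,r); go(G(.0035,.14,.062,r),r)
look('wrist','w12'); flat('w12',(.14,0))
E
```

```text
time_s: 16.7
position: [0.4496, -0.13, 0.1031]
ee_rot: [[0.975, 0.194, -0.106], [0.221, -0.864, 0.452], [-0.003, -0.465, -0.886]]
ft_force: [0.2, -0.2, 0.1]
finger_gap: 0.599
gripper_force: 0.0
[-32.  24. 102.  20.  75.  37.]
rows: [-0.023  0.013 -0.024] [ 0.042 -0.034 -0.055] | t 16.7 pos F [0.0014 0.1167 0.1031] gap 0.599 gf 0.0 j [-32.  24. 102.  20.  75.  37.]
rows: [-0.023  0.013 -0.024] [ 0.046 -0.028  1.945] | t 16.7 pos F [0.0014 0.1167 0.1031] gap 0.599 gf 0.0 j [-32.  24. 102.  20.  75.  37.]
0.14 3355 1828 roll 55.6 pitch 0.004 axis y,z [0.1411 0.0634] flat width 0.011
0 7790 4076 roll -7.0 pitch -0.003 axis y,z [0.0004 0.0627] flat width 0.0196
```

Run:
```python
from h import *
r=R(180,35); go(G(.0035,.1405,.062,r)-r[:,2]*.09,r)
```

```text
rows: [ 0.923  0.008 -0.011] [0.035 0.08  0.167] | t 16.75 pos F [0.0017 0.1172 0.104 ] gap 0.601 gf 0.0 j [-32.  24. 102.  20.  75.  37.]
```

Rotate to tilt 35, then descend along the tool axis.

```bash
python3 -m creep '[[0.93,0,0,0.04,0.08,0.17,0.6],[0.93,0,0,0.04,0.08,0.17,0.6],[0.93,0,0,0.04,0.08,0.17,0.6],[0.93,0,0,0.04,0.08,0.17,0.6]]'; python3 -m creep '[[0,0,0,0,0,0.5,0.6],[0,0,0,0,0,1,0.6],[0,0,0,0,0,1.4,0.6],[0,0,0,0,0,1.65,0.6],[0,0,0,0,0,1.8,0.6],[0,0,0,0,0,1.8,0.6],[0,0,0,0,0,1.8,0.6]]' 90
python3 - <<'E'
from h import *
r=R(180,35); go(G(.0035,.1405,.062,r),r); s=observe(); print(s['ft_force'].round(1),F(s['position']-D*s['ee_rot'][:,2]))
E
```

```text
time_s: 17.15
position: [0.4523, -0.128, 0.0963]
ee_rot: [[0.975, 0.184, -0.128], [0.224, -0.799, 0.558], [0.001, -0.572, -0.82]]
ft_force: [-0.4, -0.0, -0.2]
finger_gap: 0.604
gripper_force: 0.0
time_s: 17.85
position: [0.4415, -0.0789, 0.0221]
ee_rot: [[0.975, 0.184, -0.127], [0.223, -0.799, 0.559], [0.001, -0.573, -0.819]]
ft_force: [-1.0, 0.3, -0.2]
finger_gap: 0.597
gripper_force: 0.0
rows: [ 0.004 -0.009  0.005] [-0.028 -0.002  0.027] | t 17.85 pos F [0.0049 0.1683 0.0221] gap 0.597 gf 0.0 j [-31.  32. 109.  27.  68.  30.]
[-1.   0.3 -0.2] [0.00484953 0.13968079 0.06307013]
```

```bash
python3 -m creep '[[0,0,0,-0.03,0,0.03,0.4],[0,0,0,-0.03,0,0.03,0.2],[0,0,0,-0.03,0,0.03,0],[0,0,0,-0.03,0,0.03,0],[0,0,0,-0.03,0,0.03,0],[0,0,0,-0.03,0,0.03,0],[0,0,0,-0.03,0,0.03,0]]' 90; python3 -m creep '[[0,0,0,0,-0.12,-0.18,0],[0,0,0,0,-0.38,-0.54,0],[0,0,0,0,-0.75,-1.08,0],[0,0,0,0,-1.1,-1.58,0],[0,0,0,0,-1.32,-1.88,0],[0,0,0,0,-1.32,-1.88,0],[0,0,0,0,-1.32,-1.88,0]]' 90
python3 - <<'E'
from h import *
s=observe(); look('wrist','w13'); held('w13',s); r=R(180,20); go(G(0,.14,.175,r),r); r=R(0,20); go(G(0,.14,.175,r),r)
P,p=cloud('w13'); Q=((P-s['position'])@s['ee_rot'])
print([tuple((1e3*Q[v,320]).round(0).astype(int)) for v in range(140,200,4)])
E
```

```text
time_s: 18.55
position: [0.4392, -0.0777, 0.0214]
ee_rot: [[0.975, 0.182, -0.128], [0.222, -0.797, 0.561], [0.0, -0.576, -0.818]]
ft_force: [-1.1, 1.0, 4.6]
finger_gap: 0.278
gripper_force: 88.1
time_s: 19.25
position: [0.4389, -0.0783, 0.1349]
ee_rot: [[0.975, 0.183, -0.128], [0.223, -0.799, 0.559], [0.0, -0.573, -0.819]]
ft_force: [0.6, 0.2, -3.5]
finger_gap: 0.283
gripper_force: 88.5
held 4980 2935 n tool [ 0.004  0.339 -0.941] axis tool [ 1.    -0.     0.004] axisz at x=0: [ 0.     -0.0001 -0.0507] | flat normal F [ 0.003 -0.817  0.577] axis F [ 1.     0.002 -0.003]
rows: [-1.882  0.007 -0.007] [-0.045  0.282 -0.044] | t 19.3 pos F [0.0023 0.1699 0.1343] gap 0.277 gf 88.5 j [-31.  23. 103.  25.  81.  37.]
rows: [1.000e-02 2.947e+00 2.230e+01] [-0.045  0.282 -0.044] | t 19.3 pos F [0.0023 0.1699 0.1343] gap 0.277 gf 88.5 j [-31.  23. 103.  25.  81.  37.]
[(np.int64(68), np.int64(0), np.int64(-54)), (np.int64(66), np.int64(0), np.int64(-54)), (np.int64(65), np.int64(0), np.int64(-56)), (np.int64(63), np.int64(0), np.int64(-54)), (np.int64(62), np.int64(0), np.int64(-55)), (np.int64(60), np.int64(0), np.int64(-55)), (np.int64(59), np.int64(0), np.int64(-57)), (np.int64(57), np.int64(0), np.int64(-56)), (np.int64(55), np.int64(0), np.int64(-56)), (np.int64(53), np.int64(0), np.int64(-56)), (np.int64(51), np.int64(0), np.int64(-56)), (np.int64(50), np.int64(0), np.int64(-59)), (np.int64(49), np.int64(0), np.int64(-59)), (np.int64(47), np.int64(0), np.int64(-60)), (np.int64(46), np.int64(0), np.int64(-60))]
```

```bash
python3 -m creep '[[-1,0,0,-0.04,0.15,-0.04,0],[-1.9,0,0,-0.04,0.28,-0.04,0],[-1.9,0,0,-0.04,0.28,-0.04,0],[-1.9,0,0,-0.04,0.28,-0.04,0]]'; python3 -m creep '[[0,0,-1,0,0,0,0],[0,0,-2,0,0,0,0],[0,0,-3,0,0,0,0],[0,0,-4,0,0,0,0],[0,0,-5,0,0,0,0],[0,0,-6,0,0,0,0],[0,0,-7,0,0,0,0],[0,0,-8,0,0,0,0],[0,0,-9,0,0,0,0],[0,0,-10,0,0,0,0]]';python3 -m creep '[[0,0,-1,0,0,0,0],[0,0,-2,0,0,0,0],[0,0,-3,0,0,0,0],[0,0,-4,0,0,0,0],[0,0,-5,0,0,0,0],[0,0,-6,0,0,0,0],[0,0,-7,0,0,0,0],[0,0,-8,0,0,0,0],[0,0,-9,0,0,0,0],[0,0,-10,0,0,0,0]]';python3 -m creep '[[0,0,-1,0,0,0,0],[0,0,-2,0,0,0,0],[0,0,-2.5,0,0,0,0],[0,0,-2.5,0,0,0,0],[0,0,-2.5,0,0,0,0]]'
python3 - <<'E'
from h import *
r=R(0,20); s=observe(); look('wrist','w14'); held('w14',s); go(G(0,.14,.064,r),r)
E
```

```text
time_s: 19.7
position: [0.4394, -0.09, 0.1281]
ee_rot: [[0.975, 0.21, -0.078], [0.224, -0.916, 0.333], [-0.001, -0.342, -0.94]]
ft_force: [-0.1, -0.6, -2.6]
finger_gap: 0.278
gripper_force: 89.2
time_s: 20.7
position: [0.4398, -0.0913, 0.1275]
ee_rot: [[-0.041, 0.996, -0.078], [0.94, 0.065, 0.334], [0.337, -0.06, -0.939]]
ft_force: [-0.2, 0.1, -2.3]
finger_gap: 0.282
gripper_force: 89.2
time_s: 21.7
position: [0.4398, -0.0913, 0.1275]
ee_rot: [[-0.988, 0.133, -0.078], [0.1, 0.937, 0.334], [0.117, 0.322, -0.939]]
ft_force: [-0.9, 0.0, -2.3]
finger_gap: 0.278
gripper_force: 89.2
time_s: 22.2
position: [0.4399, -0.0911, 0.1279]
ee_rot: [[-0.975, -0.207, -0.077], [-0.221, 0.917, 0.333], [0.002, 0.341, -0.94]]
ft_force: [0.4, -0.1, -2.4]
finger_gap: 0.278
gripper_force: 89.2
held 4945 2900 n tool [ 0.002  0.345 -0.939] axis tool [ 1.    -0.     0.002] axisz at x=0: [ 0.     -0.0017 -0.0505] | flat normal F [0.    0.004 1.   ] axis F [-1.     0.003  0.   ]
rows: [-0.008 -0.005 -0.019] [ 0.01  -0.753  2.09 ] | t 22.25 pos F [0.0007 0.1569 0.1281] gap 0.281 gf 89.2 j [ -25.   17.  106.   17.   70. -135.]
```

```bash
python3 -m creep '[[0,0,0,0.01,-0.22,0.6,0],[0,0,0,0.01,-0.45,1.25,0],[0,0,0,0.01,-0.63,1.75,0],[0,0,0,0.01,-0.71,1.97,0],[0,0,0,0.01,-0.74,2.06,0],[0,0,0,0.01,-0.76,2.12,0],[0,0,0,0.01,-0.77,2.14,0],[0,0,0,0.01,-0.77,2.14,0],[0,0,0,0.01,-0.77,2.14,0],[0,0,0,0.01,-0.77,2.14,0]]'
python3 - <<'E'
from h import *
r=R(0,20); s=observe(); print(s['ft_force'].round(1)); look('wrist','w15'); held('w15',s); go(G(0,.14,.062,r),r)
E
```

```text
time_s: 23.25
position: [0.4401, -0.0904, 0.0162]
ee_rot: [[-0.975, -0.21, -0.074], [-0.223, 0.917, 0.331], [-0.002, 0.339, -0.941]]
ft_force: [-0.6, 1.4, 5.8]
finger_gap: 0.281
gripper_force: 90.1
[-0.6  1.4  5.8]
held 5263 2822 n tool [ 0.003  0.34  -0.94 ] axis tool [ 1.    -0.     0.004] axisz at x=0: [ 0.     -0.0016 -0.0506] | flat normal F [-0.005  0.001  1.   ] axis F [-1.     0.002 -0.005]
rows: [-0.019  0.013 -0.   ] [ 0.02  -0.014  0.02 ] | t 23.3 pos F [0.001  0.1574 0.0162] gap 0.278 gf 90.1 j [ -25.   25.  113.   19.   55. -141.]
```

```bash
python3 -m creep '[[0,0,0,0,0,-0.01,0],[0,0,0,0,0,-0.01,0],[0,0,0,0,0,-0.01,0.3],[0,0,0,0,0,-0.01,0.35],[0,0,0,0,0,-0.01,0.45],[0,0,0,0,0,-0.01,0.6],[0,0,0,0,0,-0.5,0.6],[0,0,0,0,0,-1.2,0.6],[0,0,0,0,0,-2,0.6],[0,0,0,0,0,-2,0.6]]' 20
python3 - <<'E'
from h import *
look('wrist','w16'); flat('w16'); punch('w16'); s=observe(); print(s['joint_pos'].round(0))
r=R(0,-24.2); go(G(.0045,-.14,.062,r)-r[:,2]*.1,r)
E
```

```text
time_s: 24.3
position: [0.4506, -0.1268, 0.1128]
ee_rot: [[-0.975, -0.212, -0.066], [-0.222, 0.919, 0.326], [-0.008, 0.332, -0.943]]
ft_force: [0.7, 0.3, 0.1]
finger_gap: 0.6
gripper_force: 0.0
0.14 3338 1800 roll -6.2 pitch -0.002 axis y,z [0.1396 0.0624] flat width 0.0195
0 5984 3138 roll -7.7 pitch -0.001 axis y,z [0.0002 0.0624] flat width 0.0194
-0.14 none
0.14 shank x [-0.0477  0.0484] roll(+ to -y) (np.int64(956), np.float64(-7.0)) ymean ends [np.float64(0.1367), np.float64(0.1368)]
0 shank x [-0.0477  0.0493] roll(+ to -y) (np.int64(1662), np.float64(-8.0)) ymean ends [np.float64(0.0018), np.float64(0.0017)]
-0.14 none 0
[ -28.   20.  105.   16.   69. -138.]
rows: [ 5.474  0.031 -0.01 ] [-0.063 -4.558 -1.555] | t 24.35 pos F [0.0016 0.1213 0.1108] gap 0.599 gf 0.0 j [ -28.   20.  105.   16.   69. -138.]
```

```bash
python3 -m creep '[[0,0,0,0,0.33,-0.94,0.6],[0,0,0,-0.06,-0.5,-1.5,0.6],[1,0,0,-0.06,-1.3,-2,0.6],[2,0,0,-0.06,-2.1,-2.2,0.6],[3,0,0,-0.06,-2.9,-2.4,0.6],[4,0,0,-0.06,-3.7,-2.5,0.6],[5,0,0,-0.06,-4.4,-2.3,0.6],[5.47,0,0,-0.06,-4.56,-1.8,0.6],[5.47,0,0,-0.06,-4.56,-1.6,0.6],[5.47,0,0,-0.06,-4.56,-1.6,0.6]]' 90
python3 - <<'E'
from h import *
look('wrist','w17'); flat('w17'); punch('w17'); s=observe(); print(s['joint_pos'].round(0))
r=R(0,-24.2); go(G(.0045,-.1395,.062,r)-r[:,2]*.09,r)
E
```

```text
time_s: 25.35
position: [0.5024, -0.3572, 0.1043]
ee_rot: [[-0.975, -0.207, 0.086], [-0.224, 0.892, -0.392], [0.005, -0.401, -0.916]]
ft_force: [0.6, 0.2, 1.0]
finger_gap: 0.597
gripper_force: 0.0
0.14 none
0 7233 3710 roll -7.6 pitch 0.001 axis y,z [0.     0.0626] flat width 0.0192
-0.14 3527 1940 roll -48.4 pitch -0.001 axis y,z [-0.14   0.063] flat width 0.0128
0.14 none 0
0 shank x [-0.0475  0.049 ] roll(+ to -y) (np.int64(1929), np.float64(-8.0)) ymean ends [np.float64(-0.0012), np.float64(-0.001)]
-0.14 shank x [-0.0448  0.0528] roll(+ to -y) (np.int64(906), np.float64(-48.0)) ymean ends [np.float64(-0.136), np.float64(-0.1361)]
[ -26.   20.  107.  -28.   41. -110.]
rows: [ 0.047 -0.006  0.006] [-0.022 -0.028  0.186] | t 25.4 pos F [ 0.0034 -0.1181  0.1064] gap 0.599 gf 0.0 j [ -26.   20.  107.  -28.   41. -110.]
```

```bash
python3 -m creep '[[0,0,0,-0.02,-0.02,0.5,0.6],[0,0,0,-0.02,-0.02,1,0.6],[0,0,0,-0.02,-0.02,1.5,0.6],[0,0,0,-0.02,-0.02,1.75,0.6],[0,0,0,-0.02,-0.02,1.93,0.6],[0,0,0,-0.02,-0.02,1.93,0.6],[0,0,0,-0.02,-0.02,1.93,0.6]]' 90
python3 - <<'E'
from h import *
r=R(0,-24.2); go(G(.0045,-.1395,.062,r),r); s=observe(); print(s['ft_force'].round(1))
E
```

```text
time_s: 26.1
position: [0.5144, -0.3978, 0.0202]
ee_rot: [[-0.975, -0.203, 0.092], [-0.223, 0.891, -0.396], [-0.001, -0.406, -0.914]]
ft_force: [-1.0, 0.1, -0.6]
finger_gap: 0.598
gripper_force: 0.0
rows: [ 0.028  0.007 -0.006] [0.005 0.009 0.079] | t 26.1 pos F [ 0.0047 -0.1588  0.0202] gap 0.598 gf 0.0 j [ -30.   28.  109.  -35.   31. -104.]
[-1.   0.1 -0.6]
```

```bash
python3 -m creep '[[0,0,0,0,0.01,0.07,0.5],[0,0,0,0,0.01,0.07,0.2],[0,0,0,0,0.01,0.07,0],[0,0,0,0,0.01,0.07,0],[0,0,0,0,0.01,0.07,0],[0,0,0,0,0.01,0.07,0],[0,0,0,0,0.01,0.07,0]]' 90; python3 -m creep '[[0,0,0,0,-0.08,-0.18,0],[0,0,0,0,-0.24,-0.55,0],[0,0,0,0,-0.48,-1.1,0],[0,0,0,0,-0.72,-1.65,0],[0,0,0,0,-0.9,-2.02,0],[0,0,0,0,-0.9,-2.02,0],[0,0,0,0,-0.9,-2.02,0]]' 90
python3 - <<'E'
from h import *
s=observe(); look('wrist','w18'); held('w18',s); print(s['joint_pos'].round(0))
P,p=cloud('w18'); Q=((P-s['position'])@s['ee_rot'])
print([tuple((1e3*Q[v,320]).round(0).astype(int)) for v in range(160,200,4)])
E
```

```text
time_s: 26.8
position: [0.5141, -0.3979, 0.0163]
ee_rot: [[-0.975, -0.204, 0.091], [-0.223, 0.891, -0.395], [-0.001, -0.405, -0.914]]
ft_force: [-1.1, 5.9, 5.6]
finger_gap: 0.278
gripper_force: 88.3
time_s: 27.5
position: [0.5134, -0.3983, 0.1257]
ee_rot: [[-0.975, -0.204, 0.089], [-0.222, 0.892, -0.395], [0.001, -0.405, -0.915]]
ft_force: [-0.4, 0.9, -2.8]
finger_gap: 0.276
gripper_force: 89.0
held 4981 2824 n tool [-0.001  0.412 -0.911] axis tool [ 1.     0.    -0.001] axisz at x=0: [ 0.     -0.0019 -0.0501] | flat normal F [0.002 0.745 0.667] axis F [-1.     0.001  0.001]
[ -30.   21.  102.  -26.   43. -116.]
[(np.int64(59), np.int64(-2), np.int64(-54)), (np.int64(58), np.int64(-2), np.int64(-56)), (np.int64(56), np.int64(-2), np.int64(-56)), (np.int64(54), np.int64(-2), np.int64(-55)), (np.int64(53), np.int64(-2), np.int64(-56)), (np.int64(51), np.int64(-2), np.int64(-56)), (np.int64(50), np.int64(-2), np.int64(-57)), (np.int64(49), np.int64(-2), np.int64(-60)), (np.int64(47), np.int64(-2), np.int64(-61)), (np.int64(45), np.int64(-2), np.int64(-60))]
```

```bash
python3 -m creep '[[0,0,1,0,0,0,0],[0,0,2,0,0,0,0],[0,0,3,0,0,0,0],[0,0,4,0,0,0,0],[0,0,5,0,0,0,0],[0,0,6,0,0,0,0],[0,0,7,0,0,0,0],[0,0,8,0,0,0,0],[0,0,9,0,0,0,0],[0,0,10,0,0,0,0]]';python3 -m creep '[[0,0,1,0,0,0,0],[0,0,2,0,0,0,0],[0,0,3,0,0,0,0],[0,0,4,0,0,0,0],[0,0,5,0,0,0,0],[0,0,6,0,0,0,0],[0,0,7,0,0,0,0],[0,0,8,0,0,0,0],[0,0,9,0,0,0,0],[0,0,10,0,0,0,0]]';python3 -m creep '[[0,0,1,0,0,0,0],[0,0,2,0,0,0,0],[0,0,2.5,0,0,0,0],[0,0,2.5,0,0,0,0],[0,0,2.5,0,0,0,0]]'
cat >> h.py <<'E'
def heldF(f,s):
    held(f,s)
E
sed -i "s/^    print('held',/    print('axis pt F',F(s['position']+s['ee_rot']@o).round(4)); print('held',/" h.py
python3 - <<'E'
from h import *
r=R(180,-21); s=observe(); look('wrist','w19'); held('w19',s); go(G(0.0005,-.139,.064,r),r)
E
```

```text
time_s: 28.55
position: [0.5128, -0.3979, 0.1236]
ee_rot: [[-0.366, 0.927, 0.087], [0.842, 0.37, -0.393], [-0.396, -0.071, -0.915]]
ft_force: [0.0, 0.7, -3.1]
finger_gap: 0.278
gripper_force: 89.0
time_s: 29.55
position: [0.5128, -0.3979, 0.1236]
ee_rot: [[0.849, 0.521, 0.087], [0.51, -0.765, -0.393], [-0.139, 0.378, -0.915]]
ft_force: [0.5, -0.0, -2.6]
finger_gap: 0.281
gripper_force: 89.0
time_s: 30.05
position: [0.5133, -0.3982, 0.1247]
ee_rot: [[0.975, 0.206, 0.088], [0.224, -0.891, -0.394], [-0.003, 0.404, -0.915]]
ft_force: [-0.1, 0.6, -3.7]
finger_gap: 0.278
gripper_force: 89.0
axis pt F [ 0.0037 -0.139   0.1708]
held 5020 2884 n tool [ 0.001  0.406 -0.914] axis tool [ 1.    -0.     0.001] axisz at x=0: [ 0.      0.0004 -0.0503] | flat normal F [ 0.004 -0.003  1.   ] axis F [ 1.     0.001 -0.004]
rows: [0.353 0.012 0.011] [-0.06  -0.909  1.953] | t 30.1 pos F [ 0.0037 -0.159   0.125 ] gap 0.281 gf 89.0 j [-30.  21. 102. -26.  43.  64.]
```

```bash
python3 -m creep '[[0.35,0,0,-0.06,-0.28,0.6,0],[0.35,0,0,-0.06,-0.57,1.22,0],[0.35,0,0,-0.06,-0.77,1.66,0],[0.35,0,0,-0.06,-0.87,1.86,0],[0.35,0,0,-0.06,-0.91,1.94,0],[0.35,0,0,-0.06,-0.92,1.97,0],[0.35,0,0,-0.06,-0.93,2,0],[0.35,0,0,-0.06,-0.93,2,0],[0.35,0,0,-0.06,-0.93,2,0]]'
python3 - <<'E'
from h import *
r=R(180,-21); s=observe(); print(s['ft_force'].round(1)); look('wrist','w20'); held('w20',s); go(G(0,-.139,.062,r),r)
E
```

```text
time_s: 31.0
position: [0.5112, -0.3976, 0.0171]
ee_rot: [[0.975, 0.208, 0.082], [0.223, -0.909, -0.352], [0.001, 0.361, -0.932]]
ft_force: [-0.1, -0.2, -3.1]
finger_gap: 0.277
gripper_force: 89.1
[-0.1 -0.2 -3.1]
axis pt F [ 0.0016 -0.1402  0.0641]
held 5364 2878 n tool [-0.001  0.411 -0.912] axis tool [ 1.     0.    -0.001] axisz at x=0: [ 0.      0.0005 -0.0502] | flat normal F [-0.002 -0.054  0.999] axis F [1.    0.    0.002]
rows: [ 0.022 -0.007 -0.004] [-0.032 -0.028  0.023] | t 31.05 pos F [ 0.0016 -0.1578  0.0169] gap 0.275 gf 89.1 j [-31.  29. 107. -29.  32.  69.]
```

```bash
python3 -m creep '[[0,0,0,-0.02,-0.02,0,0],[0,0,0,-0.02,-0.03,0.02,0],[0,0,0,-0.02,-0.04,0.04,0],[0,0,0,-0.02,-0.04,0.04,0],[0,0,0,-0.02,-0.04,0.04,0]]'
python3 - <<'E'
from h import *
s=observe(); print(s['ft_force'].round(1)); look('wrist','w21'); held('w21',s)
E
```

```text
time_s: 31.55
position: [0.5095, -0.3967, 0.0154]
ee_rot: [[0.975, 0.207, 0.081], [0.223, -0.909, -0.353], [0.001, 0.362, -0.932]]
ft_force: [-3.7, 4.3, 8.7]
finger_gap: 0.275
gripper_force: 90.6
[-3.7  4.3  8.7]
axis pt F [ 0.0002 -0.1387  0.0626]
held 5427 2928 n tool [ 0.007  0.403 -0.915] axis tool [ 1.    -0.     0.007] axisz at x=0: [ 0.      0.0004 -0.0505] | flat normal F [ 0.006 -0.044  0.999] axis F [ 1.    -0.003 -0.006]
```

```bash
python3 -m creep '[[0,0,0,0,-0.014,-0.01,0],[0,0,0,0,-0.014,-0.01,0],[0,0,0,0,-0.014,-0.01,0.3],[0,0,0,0,-0.014,-0.01,0.35],[0,0,0,0,-0.014,-0.01,0.45],[0,0,0,0,-0.014,-0.01,0.6],[0,0,0,0,-0.014,-0.5,0.6],[0,0,0,0,-0.014,-1.2,0.6],[0,0,0,0,-0.014,-2,0.6],[0,0,0,0,-0.014,-2.6,0.6]]' 20
python3 - <<'E'
from h import *
look('wrist','w22'); flat('w22'); punch('w22'); r=R(180,0); go(W(.04,0,.23),r)
E
```

```text
time_s: 32.6
position: [0.4992, -0.3495, 0.1363]
ee_rot: [[0.975, 0.208, 0.082], [0.223, -0.909, -0.351], [0.001, 0.361, -0.933]]
ft_force: [0.1, 0.2, 0.8]
finger_gap: 0.602
gripper_force: 0.0
0.14 none
0 4768 2473 roll -7.5 pitch 0.001 axis y,z [0.0005 0.0625] flat width 0.0193
-0.14 2751 1517 roll 2.1 pitch 0.002 axis y,z [-0.1387  0.0625] flat width 0.0195
0.14 none 0
0 shank x [-0.0467  0.0499] roll(+ to -y) (np.int64(1291), np.float64(-7.0)) ymean ends [np.float64(-0.0007), np.float64(-0.0007)]
-0.14 shank x [-0.0474  0.0496] roll(+ to -y) (np.int64(822), np.float64(2.0)) ymean ends [np.float64(-0.1372), np.float64(-0.137)]
rows: [ 2.68e+00 -5.40e-02 -2.00e-03] [ 0.761 -1.381 -2.445] | t 32.65 pos F [ 0.0027 -0.109   0.1412] gap 0.603 gf 0.0 j [-27.  18. 104. -22.  46.  64.]
```

```bash
python3 -m creep '[[0,0,0,0,0,-1,0.6],[1,0,0,0.3,-0.5,-2,0.6],[2,0,0,0.76,-1.38,-2.44,0.6],[2.68,0,0,0.76,-1.38,-2.44,0.6],[2.68,0,0,0.76,-1.38,-2.44,0.6],[2.68,0,0,0.76,-1.38,-2.44,0.6],[2.68,0,0,0.76,-1.38,-2.44,0.6]]'
python3 - <<'E'
from h import *
look('wrist','w23'); flat('w23'); punch('w23')
P,p=cloud('w23'); q=F(P.reshape(-1,3)); m=(q[:,2]>.077)&(q[:,2]<.086)&(abs(q[:,1])<.18)&(abs(q[:,1]+.07)>.03)&(q[:,0]>.07)&(q[:,0]<.14); print('bridge',m.sum(),np.percentile(q[m],[2,50,98],axis=0).round(4))
go(W(.074,-.07,.052),R(180))
E
```

```text
time_s: 33.35
position: [0.5108, -0.236, 0.2224]
ee_rot: [[0.975, 0.223, -0.003], [0.223, -0.975, 0.005], [-0.002, -0.006, -1.0]]
ft_force: [-1.0, -0.2, -0.1]
finger_gap: 0.598
gripper_force: 0.0
0.14 1650 791 roll -6.5 pitch -0.001 axis y,z [0.14   0.0626] flat width 0.0196
0 1559 781 roll -7.8 pitch 0.001 axis y,z [0.0004 0.0627] flat width 0.0194
-0.14 1668 793 roll 2.2 pitch 0.006 axis y,z [-0.1387  0.0627] flat width 0.0198
0.14 shank x [-0.048   0.0486] roll(+ to -y) (np.int64(410), np.float64(-7.0)) ymean ends [np.float64(0.1372), np.float64(0.137)]
0 shank x [-0.0471  0.0496] roll(+ to -y) (np.int64(370), np.float64(-8.0)) ymean ends [np.float64(0.0003), np.float64(0.0003)]
-0.14 shank x [-0.0477  0.0498] roll(+ to -y) (np.int64(417), np.float64(3.0)) ymean ends [np.float64(-0.1374), np.float64(-0.1372)]
bridge 5678 [[ 0.0948 -0.1738  0.0803]
 [ 0.1051  0.0301  0.0821]
 [ 0.1141  0.1738  0.0839]]
rows: [-0.041  0.011 -0.003] [0.736 1.415 3.403] | t 33.4 pos F [ 3.750e-02 -2.000e-04  2.226e-01] gap 0.603 gf 0.0 j [-26.  17.  89.   0.  75.  51.]
```

View pics/w23.png

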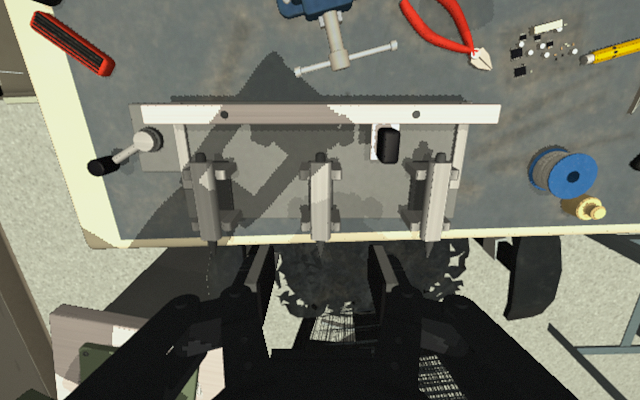

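```bash
python3 -m creep '[[0,0,0,0.72,0.7,0,0.6],[0,0,0,0.72,1.4,0,0.6],[0,0,0,0.72,1.4,0.6,0.6],[0,0,0,0.72,1.4,1.4,0.6],[0,0,0,0.72,1.4,2.1,0.6],[0,0,0,0.72,1.4,2.7,0.6],[0,0,0,0.72,1.4,3.1,0.6],[0,0,0,0.72,1.4,3.28,0.6],[0,0,0,0.72,1.4,3.28,0.6],[0,0,0,0.72,1.4,3.28,0.6]]' 40; python3 -m creep '[[0,0,0,0,0,0,0.3],[0,0,0,0,0,0,0],[0,0,0,0,0,0,0],[0,0,0,0,0,0,0],[0,0,0,0,0,0,0]]' 40
python3 - <<'E'
from h import *
go(W(.005,-.07,.056),R(180)); print(observe()['ft_force'].round(1))
E
```

```text
time_s: 34.4
position: [0.5628, -0.2957, 0.06]
ee_rot: [[0.975, 0.223, 0.0], [0.223, -0.975, 0.004], [0.001, -0.004, -1.0]]
ft_force: [-0.8, -0.7, 0.4]
finger_gap: 0.596
gripper_force: 0.0
time_s: 34.9
position: [0.5624, -0.2938, 0.0606]
ee_rot: [[0.975, 0.223, -0.001], [0.223, -0.975, 0.008], [0.001, -0.008, -1.0]]
ft_force: [-1.3, 6.7, 5.5]
finger_gap: 0.198
gripper_force: 41.3
rows: [-0.055 -0.009 -0.005] [-1.395  0.04   0.09 ] | t 34.9 pos F [ 0.0748 -0.0681  0.0606] gap 0.198 gf 41.3 j [-29.  30.  92.   0.  58.  48.]
[-1.3  6.7  5.5]
```

```bash
python3 -m creep '[[0,0,0,0,-0.03,0,0],[0,0,0,-0.1,-0.03,0,0],[0,0,0,-0.2,-0.03,0,0],[0,0,0,-0.3,-0.03,0,0],[0,0,0,-0.4,-0.03,0,0],[0,0,0,-0.5,-0.03,0,0],[0,0,0,-0.6,-0.03,0,0],[0,0,0,-0.7,-0.03,0,0],[0,0,0,-0.8,-0.03,0,0],[0,0,0,-0.9,-0.03,0,0]]'
python3 - <<'E'
from h import *
go(W(.005,-.07,.056),R(180)); print(observe()['ft_force'].round(1))
E
```

```text
time_s: 35.9
position: [0.5189, -0.3038, 0.0606]
ee_rot: [[0.975, 0.223, 0.002], [0.223, -0.975, 0.005], [0.003, -0.005, -1.0]]
ft_force: [0.8, 3.8, 7.0]
finger_gap: 0.203
gripper_force: 41.4
rows: [-0.034 -0.022 -0.005] [-0.504  0.037  0.09 ] | t 35.9 pos F [ 0.0302 -0.0682  0.0606] gap 0.203 gf 41.4 j [-32.  27.  97.   0.  56.  45.]
[0.8 3.8 7. ]
```

```bash
python3 -m creep '[[0,0,0,-0.1,0,0,0],[0,0,0,-0.2,0,0,0],[0,0,0,-0.3,0,0,0],[0,0,0,-0.4,0,0,0],[0,0,0,-0.46,0,0,0],[0,0,0,-0.52,0,0,0],[0,0,0,-0.54,0,0,0],[0,0,0,-0.54,0,0,0]]'
python3 - <<'E'
from h import *
go(W(.005,-.07,.056),R(180)); print(observe()['ft_force'].round(1))
E
```

```text
time_s: 36.7
position: [0.4952, -0.3093, 0.0606]
ee_rot: [[0.975, 0.222, 0.007], [0.222, -0.975, 0.006], [0.008, -0.004, -1.0]]
ft_force: [7.8, 6.0, 4.5]
finger_gap: 0.204
gripper_force: 41.0
rows: [-0.03  -0.056 -0.012] [-0.017  0.035  0.092] | t 36.7 pos F [ 0.0058 -0.0683  0.0606] gap 0.204 gf 41.0 j [-33.  26. 100.   1.  54.  43.]
[7.8 6.  4.5]
```

```bash
python3 -m creep '[[0,0,0,0.03,0,0,0.4],[0,0,0,0.03,0,0,0.6],[0,0,0,0.03,0,0,0.6],[0,0,0,0.03,0,-0.8,0.6],[0,0,0,0.03,0,-1.6,0.6],[0,0,0,0.03,-0.7,-2.4,0.6],[0,0,0,0.6,-1.4,-3.2,0.6],[0,0,0,0.8,-1.4,-3.4,0.6],[0,0,0,0.8,-1.4,-3.4,0.6]]'
python3 - <<'E'
from h import *
look('wrist','w24'); flat('w24'); 
P,p=cloud('w24'); q=F(P.reshape(-1,3)); m=(q[:,2]>.079)&(q[:,2]<.086)&(abs(q[:,1])<.18)&(abs(q[:,1]+.07)>.03)&(q[:,0]>.01)&(q[:,0]<.14); print('bridge',m.sum(),np.percentile(q[m],[2,50,98],axis=0).round(4))
m=(q[:,2]>.03)&(q[:,2]<.06)&(q[:,1]>.245)&(q[:,1]<.3)&(abs(q[:,0]-.07)<.07); print('peg',m.sum(),np.percentile(q[m],[2,50,98],axis=0).round(4))
im=cv2.imread('pics/w24.png'); cv2.imwrite('pics/w24b.png',im)
for v in(0,.6,1.2): print(v,70+60*np.sin(v-.6),222+60*np.cos(v-.6))
go(W(.036,.32,.23),R(180))
E
```

```text
time_s: 37.6
position: [0.5177, -0.2333, 0.2326]
ee_rot: [[0.974, 0.225, 0.005], [0.225, -0.974, 0.003], [0.006, -0.001, -1.0]]
ft_force: [0.2, -0.5, -0.1]
finger_gap: 0.601
gripper_force: 0.0
0.14 1620 520 roll -6.0 pitch 0.011 axis y,z [0.1399 0.0627] flat width 0.0193
0 1545 559 roll -8.0 pitch -0.002 axis y,z [0.0008 0.0626] flat width 0.0198
-0.14 1575 515 roll 2.5 pitch 0.002 axis y,z [-0.1386  0.0626] flat width 0.0194
bridge 4201 [[ 0.0266 -0.1739  0.0798]
 [ 0.0364  0.0324  0.0822]
 [ 0.0454  0.1741  0.0839]]
peg 557 [[0.0306 0.2468 0.0309]
 [0.0436 0.2669 0.0473]
 [0.057  0.2827 0.0557]]
0 36.12145159629788 271.5201368945807
0.6 70.0 282.0
1.2 103.87854840370213 271.5201368945807
rows: [-0.026 -0.01   0.008] [-0.129 -6.385  0.03 ] | t 37.65 pos F [0.0428 0.0008 0.2303] gap 0.597 gf 0.0 j [-26.  17.  88.   0.  76.  51.]
```

View pics/w24.png

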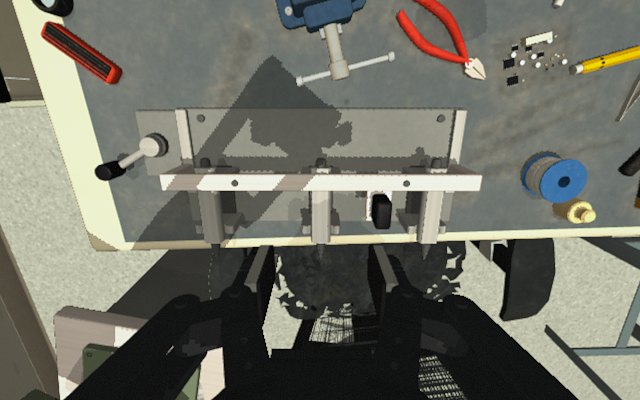

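Run:
```python
from h import *
s=observe(); pf=F(s['position']); print(pf.round(4))
prev=np.array([8,257.])
go(W(.008,.257,.23),R(180))
for v in (.1,.2,.3,.4,.5,.6,.7,.8,.9,1.0,1.1,1.2,1.25):
    a=v-.6; p=np.array([70+60*np.sin(a),222+60*np.cos(a)])-23*np.array([np.cos(a),-np.sin(a)])
    d=(p-np.array([8,257]))/50; print(v,p.round(1),'rel tool x,y',d[0].round(2),(-d[1]).round(2))
```

```text
[0.0428 0.0008 0.2303]
rows: [-0.026 -0.01   0.008] [-0.69  -5.125  0.024] | t 37.65 pos F [0.0428 0.0008 0.2303] gap 0.597 gf 0.0 j [-26.  17.  88.   0.  76.  51.]
0.1 [ 21.1 263.6] rel tool x,y 0.26 -0.13
0.2 [ 25.5 268.3] rel tool x,y 0.35 -0.23
0.3 [ 30.3 272.5] rel tool x,y 0.45 -0.31
0.4 [ 35.5 276.2] rel tool x,y 0.55 -0.38
0.5 [ 41.1 279.4] rel tool x,y 0.66 -0.45
0.6 [ 47. 282.] rel tool x,y 0.78 -0.5
0.7 [ 53.1 284. ] rel tool x,y 0.9 -0.54
0.8 [ 59.4 285.4] rel tool x,y 1.03 -0.57
0.9 [ 65.8 286.1] rel tool x,y 1.16 -0.58
1.0 [ 72.2 286.2] rel tool x,y 1.28 -0.58
1.1 [ 78.6 285.7] rel tool x,y 1.41 -0.57
1.2 [ 84.9 284.5] rel tool x,y 1.54 -0.55
1.25 [ 88.  283.7] rel tool x,y 1.6 -0.53
```

```bash
python3 -m creep '[[0,0,0,-0.2,-1,0,0],[0,0,0,-0.4,-2,0,0],[0,0,0,-0.69,-3,0,0],[0,0,0,-0.69,-4,0,0],[0,0,0,-0.69,-5.12,0,0],[0,0,0,-0.69,-5.12,1,0],[0,0,0,-0.69,-5.12,2,0],[0,0,0,-0.69,-5.12,3,0],[0,0,0,-0.69,-5.12,3.8,0],[0,0,0,-0.69,-5.12,4.3,0]]'; python3 -m creep '[[0,0,0,0,0,0.1,0],[0,0,0,0,0,0.2,0],[0,0,0,0,0,0.26,0],[0,0,0,0,0,0.26,0]]'
python3 - <<'E'
from h import *
go(W(.008,.257,.002),R(180)); s=observe(); print(s['ft_force'].round(1))
look('wrist','w25')
E
```

```text
time_s: 38.65
position: [0.4201, 0.0083, 0.0119]
ee_rot: [[0.975, 0.222, -0.01], [0.222, -0.975, 0.005], [-0.008, -0.007, -1.0]]
ft_force: [0.2, 0.1, 0.3]
finger_gap: 0.003
gripper_force: 0.0
time_s: 39.05
position: [0.4249, 0.0091, 0.0035]
ee_rot: [[0.975, 0.223, 0.0], [0.223, -0.975, 0.005], [0.002, -0.005, -1.0]]
ft_force: [-0.3, 1.2, -0.6]
finger_gap: -0.001
gripper_force: 0.0
rows: [-0.037 -0.011 -0.004] [-0.008  0.017  0.03 ] | t 39.05 pos F [0.0084 0.2578 0.0035] gap -0.001 gf 0.0 j [ -1.  19. 124.   1.  37.  76.]
[-0.3  1.2 -0.6]
```

View pics/w25.png

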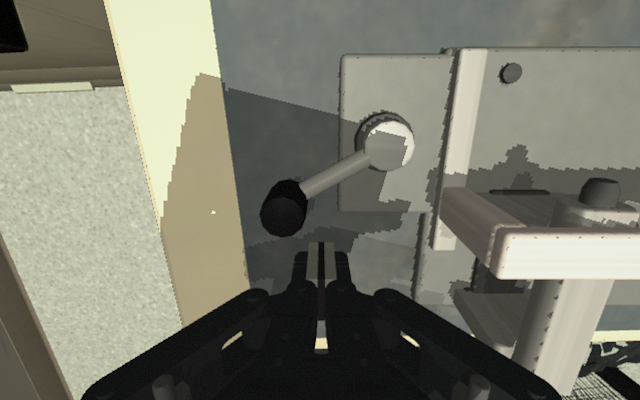

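```bash
python3 -m creep '[[0,0,0,0.1,-0.1,0,0],[0,0,0,0.26,-0.15,0,0],[0,0,0,0.35,-0.23,0,0],[0,0,0,0.45,-0.31,0,0],[0,0,0,0.55,-0.38,0,0],[0,0,0,0.66,-0.45,0,0],[0,0,0,0.78,-0.5,0,0],[0,0,0,0.9,-0.54,0,0],[0,0,0,1.03,-0.57,0,0],[0,0,0,1.16,-0.58,0,0]]'; python3 -m creep '[[0,0,0,0.12,0,0,0],[0,0,0,0.25,0.01,0,0],[0,0,0,0.38,0.03,0,0],[0,0,0,0.44,0.05,0,0],[0,0,0,0.48,0.06,0,0],[0,0,0,0.48,0.06,0,0]]'
python3 - <<'E'
from h import *
go(W(.088,.2837,.002),R(180)); s=observe(); print(s['ft_force'].round(1))
look('wrist','w26'); P,p=cloud('w26'); q=F(P.reshape(-1,3)); c=p.reshape(-1,3)
m=(q[:,2]>.045)&(q[:,2]<.06)&(q[:,1]>.24)&(q[:,1]<.31)&(q[:,0]>.05)&(q[:,0]<.14)&(c.max(1)<60); print('peg',m.sum(),np.percentile(q[m],[2,50,98],axis=0).round(4))
E
```

```text
time_s: 40.1
position: [0.4748, 0.0507, 0.003]
ee_rot: [[0.975, 0.223, -0.002], [0.223, -0.975, 0.005], [-0.0, -0.006, -1.0]]
ft_force: [-0.1, -1.7, 0.3]
finger_gap: -0.002
gripper_force: 0.8
time_s: 40.7
position: [0.4921, 0.0531, 0.0025]
ee_rot: [[0.975, 0.222, -0.015], [0.222, -0.975, 0.006], [-0.013, -0.009, -1.0]]
ft_force: [-13.4, 0.7, 11.1]
finger_gap: -0.001
gripper_force: 6.8
rows: [-0.063  0.095 -0.009] [0.085 0.041 0.008] | t 40.7 pos F [0.0837 0.2857 0.0025] gap -0.001 gf 6.8 j [  5.  24. 114.   1.  42.  81.]
[-13.4   0.7  11.1]
peg 2128 [[0.0911 0.263  0.0459]
 [0.1039 0.2741 0.0542]
 [0.1144 0.2967 0.059 ]]
```

```bash
python3 -m creep '[[0,0,0,-0.3,0,0,0],[0,0,0,-0.6,0,0,0],[0,0,0,-0.6,0,-1,0],[0,0,0,-0.6,0,-2,0],[0,0,0,-0.6,0,-3,0],[0,0,0,-0.6,0,-4,0],[0,0,0,-0.6,1.5,-4.4,0],[0,0,0,-0.6,3,-4.4,0],[0,0,0,-0.6,4.5,-4.4,0],[0,0,0,-0.6,4.5,-4.4,0]]'; python3 -m creep '[[0,0,0,0,0.2,0,0],[0,0,0,0,0.2,0,0],[0,0,0,0,0.2,0,0]]'
python3 - <<'E'
from h import *
look('wrist','w27'); flat('w27'); punch('w27'); P,p=cloud('w27'); q=F(P.reshape(-1,3)); c=p.reshape(-1,3)
m=(q[:,2]>.079)&(q[:,2]<.086)&(abs(q[:,1])<.18)&(abs(q[:,1]+.07)>.03)&(q[:,0]>.01)&(q[:,0]<.14); print('bridge',m.sum(),np.percentile(q[m],[2,50,98],axis=0).round(4))
m=(q[:,2]>.045)&(q[:,2]<.06)&(q[:,1]>.24)&(q[:,1]<.31)&(q[:,0]>.0)&(q[:,0]<.14)&(c.max(1)<70); print('peg',m.sum(),np.percentile(q[m],[2,50,98],axis=0).round(4))
for y0 in(.14,0,-.14):
    k=(abs(q[:,1]-y0)<.012)&(q[:,2]>.055)&(q[:,2]<.07)&(q[:,0]<-.03); print('tip x',np.percentile(q[k][:,0],1).round(3))
print(observe()['time_s'],observe()['ft_force'].round(1))
E
```

```text
time_s: 41.75
position: [0.5149, -0.15, 0.2221]
ee_rot: [[0.975, 0.223, 0.002], [0.223, -0.975, 0.005], [0.003, -0.005, -1.0]]
ft_force: [1.1, 0.5, -1.1]
finger_gap: -0.002
gripper_force: 0.0
time_s: 42.05
position: [0.5158, -0.1569, 0.221]
ee_rot: [[0.975, 0.223, -0.001], [0.223, -0.975, 0.007], [0.0, -0.007, -1.0]]
ft_force: [0.4, 0.4, 0.2]
finger_gap: -0.007
gripper_force: 0.0
0.14 1571 573 roll -6.4 pitch -0.0 axis y,z [0.1403 0.0628] flat width 0.0193
0 1583 589 roll -6.9 pitch -0.005 axis y,z [0.0007 0.0627] flat width 0.0197
-0.14 1706 583 roll 4.1 pitch 0.001 axis y,z [-0.1384  0.0627] flat width 0.0198
0.14 shank x [-0.0468  0.0492] roll(+ to -y) (np.int64(380), np.float64(-5.0)) ymean ends [np.float64(0.1391), np.float64(0.1401)]
0 shank x [-0.0474  0.0494] roll(+ to -y) (np.int64(390), np.float64(-7.0)) ymean ends [np.float64(0.0019), np.float64(0.0001)]
-0.14 shank x [-0.0469  0.0497] roll(+ to -y) (np.int64(388), np.float64(2.0)) ymean ends [np.float64(-0.1363), np.float64(-0.1394)]
bridge 4343 [[ 0.0267 -0.1739  0.0796]
 [ 0.0368  0.0307  0.0822]
 [ 0.0456  0.174   0.0838]]
peg 304 [[0.0947 0.2615 0.0455]
 [0.1041 0.2691 0.0541]
 [0.113  0.2793 0.0562]]
tip x -0.077
tip x -0.075
tip x -0.076
42.1 [-0.5  0.6  0.1]
```

All checks pass: tips to the front, flats within 8°, keeper home, and lever over to the back.

```bash
python3 -c "
from bench import *
print(job_done())"
```

```text
the job is handed in; nothing more can be done
None
```

The job is handed in with no verdict returned: in the last wrist-camera check all three punches sat point to the front with flats within about 8° of up, the keeper was home and the lever fully back. I viewed 15 pictures, one over the limit of 14.

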